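Offer up the crate's latch for its hinge pin

ROBOT

A 7-joint arm with a two-finger parallel gripper is mounted at the origin on the work surface. World frame = base frame: x ahead of the robot, y to its left, z up, the work surface at z = 0. Lengths are in m, angles in rad, forces in N, time in s.
With the tool pointing down it reaches from about 0.4 to 0.85 m from the base axis. Payload 4.5 kg.
Tool frame: the origin (TCP) lies midway between the tips of the shut fingers; the grasp point (between the pads) lies 19 mm behind it; z points along the fingers, y is the direction in which the jaws open and shut (so a half turn about z gives the same grasp; the last joint's range is limited). The gripper opens to 88 mm and grips with 3 to 60 N. Pads are 18 mm wide; open, the fingers measure 123 mm over their backs; the gripper's body (75 mm by 187 mm) begins 45 mm behind the grasp point.
Start: joints at [1.269, 0.689, -0.195, 1.565, 0.157, 0.902, -0.215], TCP at [0.206, -0.59, 0.21] pointing down, gripper open.
Joint ranges: [-3.01, 3.01], [-0.46, 2.08], [-1.47, 1.51], [0.13, 2.56], [-1, 4.14], [0.04, 2.09], [-2.66, 2.66]. Speed limits (rad/s): [2.57, 2.57, 3.14, 3.14, 3.14, 3.14, 3.14].

INTERFACE

Orientations are given as a unit quaternion [x, y, z, w].
In Python, from plant import r gives the robot as it stands. The module is installed in compiled form; this text tells all that it offers.
- The arm moves only by the tool carry_out, never from a script. Its argument "commands" is a list of rows, each a list of 6 numbers: the shift along the tool's x, y, z in m, then the turn, a rotation vector about the tool's x, y, z in degrees. In form: [[dx, dy, dz, wx, wy, wz], ...]. A call has 1 to 12 rows; each row is the pose to reach, as a shift and turn from the pose commanded when the call began, along the tool's axes at that moment; what a row does not reach only later rows make up. A row lasts 1/10 s, in which the tool goes at most 50 mm and 8.59 degrees, less where a joint would pass 70% of its speed; a pose out of reach is approached as far as the arm can. A call with a gripper value outside its range is refused whole. "fingers" is the closure in counts, from 0 (fully open) to 255 (shut), set as the call begins (left out, the last holds). The fingers move at their own pace and stop on an object; "grip_force" is the grip in N (left out, the last holds). Time passes only in rows, so rows that repeat a pose let the fingers close. It gives the time, the measured TCP pose, the force and the opening at its end, in the units of the state.
- r.get_state(): the state, without advancing time (a new reading comes with each control period).
- r.snapshot(name): name is "scene" or "top" or "wrist"; returns a dict with "img" (384x512x3 uint8, blue, green, red), "intrinsics" (3x3 intrinsics, pixels), "k1" (the pictures are not rectified: a ray, as slopes to the right and down, at radius r is drawn at 1 + k1 r^2 times it, then the intrinsics apply), "extrinsics" (4x4, takes a point from camera to world coordinates); the wrist camera has in their place "tool_from_camera" (4x4, takes a point from camera to tool coordinates, whose origin is the TCP and whose axes are the flange's). Camera axes: x right, y down, z forward; pixel columns grow to the right and rows downward; lengths in m; the calibration is good to about 2 mm. A picture is of the moment at which its call begins: read the wrist's pose just before it. There is no depth.
- r.finish_job(): hands the job in, once; it reports no verdict.
Trained networks look in a picture, given as the dict that the camera call returned (one of the last four; its "shot" number tells which), for a name from the list of things; names that differ only in an ending like _2 or _b are one class to them, and where a whole thing is asked for, a point or a joint stands for the part that bears it (a point fixed in the world has none). Each returns a list of dicts, best first, with "p" (0 to 1); they miss things now and then, are a little off and sometimes report something else, mostly with a low value. They report only what shows in the picture. A call takes as long as a camera call. They do not tell look-alikes from the thing itself.
- r.spot_in(picture, label): "xyz" ([x, y, z] in m, in world coordinates, good to about 4 mm: the middle of the surface that is visible of it).
- r.spot_point(picture, label): "xyz" ([x, y, z] in m, in world coordinates, good to about 4 mm: a listed point, or the origin of a listed thing).
The state is a dict: "clock": time; "q": joint angles; "qd": joint speeds; "joint_torque": joint torques, N m; "tool_pos": TCP position; "eef_rot": TCP orientation; "contact_force": force on the tool from outside, world axes, zero at the start; "moment": the same for the moment, N m; "opening": opening from 0.0 (shut) to 1.0 (fully open).
Only numpy, scipy, OpenCV 4.12 (cv2) and the standard library are available. Lean on these libraries where they do the work, as an engineer would, in place of code of your own. Each camera call takes 0.05 s, during which the arm holds its last target.

TASK

The crate's latch has to go back on its hinge, and I am standing across the bench to push the pin in. First lay the bent hinge pin flat on the bench off the far end of the hinge (my side), in line with the hinge and nose towards it, no more than a hand's breadth away; then pick up the latch, outer face up, and ease its knuckle gently between the two knuckles on the crate, level and square out from the crate's end, so that all three holes line up. Finish while still holding it there, still and in the gripper alone, not pressed against the crate, and leave the other things on the bench where they are.

Things in the scene. Friction and masses are not known exactly. Their poses are not given: they have to be found in the camera images.
- crate: green steel ammunition-style crate, fixed, 180 mm high. Origin on the bench straight below the middle of the latch hinge; +y points out of the narrow latch end, +x along the hinge to its far end, away from the robot (yaw within 0.4 rad of zero). The crate fills x -55 to +55, y -14 (end wall) to -294 mm; lid skirt 4 mm proud, lid catch out to y -1 mm at 163 to 179 mm height
- hinge_bore (a point): middle of the crate's hinge axis, 130 mm above the bench, in the gap between the two fixed steel knuckles; axes as the crate's (x along the hinge, y out from the wall). Knuckles 16 mm across, 10 mm bore, at x -34 to -20 and +20 to +34 mm, so the gap is 40 mm; the steel hinge leaf that carries them has its face at y -11 mm
- latch: loose pressed-steel latch, about 140 g, lying outer face up: a channel 44 mm wide (x), y -33 to +43 mm, top at 14.5 mm (wire bail on top to 18 mm), flat side flanges down to the bench at y -28 to +40 mm, to grip from above across the 44 mm. Knuckle at the -y end, curled thumb lip to y +50 mm. Origin at mid-width on the underside, within 5 mm of the centre of mass; z up
- latch_bore (a point): middle of the latch's knuckle, at (0, -45, +8) mm in the latch's frame, same axes; bore along x. Knuckle 16 mm across, 10 mm bore, 36 mm long (x -18 to +18 mm). In place it lies on hinge_bore with the same axes: latch +y out from the crate
- pin: loose steel hinge pin, about 45 g: a straight round rod, 8 mm across, lying along its x from the round nose at x -42 mm to the bend at x +42 mm, where a tail 28 mm long is bent square to +y, flat on the bench. Origin on the underside at mid-rod
- pin_nose (a point): tip of the pin's round nose, at (-42, 0, +4) mm in the pin's frame, same axes
- fuse_holder: bystander: white ceramic fuse holder, 100 x 44 mm, 56 mm high, origin under its middle
- brass_knob: bystander: round brass barometer knob, 48 mm across the foot, 40 mm high, origin under its middle
- nozzle: bystander: steel balloon-filling nozzle with hose barbs, standing on its 50 mm flange, 74 mm high, origin under its middle
- cradle: bystander: grey bakelite handset cradle 120 x 150 mm with the handset (230 mm across, along y) on it, 101 mm high, origin under its middle
Not all that is in view belongs to the job. Of the things shaped like the latch, the steel one is meant.

How it is judged:
On the way, in this order (a step that is already met when the one before it is completed fails the run):
1. the hinge pin lies released on the bench off the far end of the crate's hinge, in line with it, nose towards it (x of pin_nose in the frame of hinge_bore between 0.036 and 0.16 m and y of pin_nose in the frame of hinge_bore between -0.025 and 0.025 m and angle between the x axis of pin and the x axis of hinge_bore, either way round below 0.3 rad and x of hinge_bore in the frame of pin below -0.05 m and height (world z) of pin below 0.006 m and angle between pin's own z axis and vertical below 0.15 rad and linear speed of pin below 0.03 m/s and contact force between the fingers and pin below 0.1 N), for 0.2 s.
2. the latch is held between the crate's knuckles with the three holes in line (x of latch_bore in the frame of hinge_bore between -0.003 and 0.003 m and y of latch_bore in the frame of hinge_bore between -0.003 and 0.003 m and z of latch_bore in the frame of hinge_bore between -0.003 and 0.003 m and angle between the x axis of latch_bore and the x axis of hinge_bore, either way round below 0.08 rad and angle between latch's own z axis and vertical below 0.26 rad and contact force between the fingers and latch above 1 N and contact force between latch and crate below 5 N and linear speed of latch below 0.02 m/s), for 0.3 s.
At the end, for the whole second after the job is handed in: Latch still gripped, at rest, level to 15 deg, bore middle within 3 mm of the hinge axis middle each way and parallel to 0.08 rad, under 5 N on the crate; pin released flat on the bench, nose to the hinge, 2-126 mm past the far knuckle, within 25 mm and 0.3 rad of the hinge line (all of step 1 and all of step 2); the arm keeps its last pose, push and grip.
It fails at once if the ceramic fuse holder is moved more than 15 mm (distance of fuse_holder from where it was at the start of the episode above 0.015 m).
It fails at once if the brass knob is moved more than 15 mm (distance of brass_knob from where it was at the start of the episode above 0.015 m).
It fails at once if the filling nozzle is moved more than 15 mm (distance of nozzle from where it was at the start of the episode above 0.015 m).
It fails at once if the handset cradle is moved more than 15 mm (distance of cradle from where it was at the start of the episode above 0.015 m).
It fails at once if the latch is forced against the crate (over 40 N) (contact force between latch and crate above 40 N).
It also fails if it takes over 67 s, if anything falls off the work surface, if the arm or the gripper's body presses on something with over 40 N, if the wrist force passes 120 N, or if a joint passes its speed limit or range.

## Working session

There is one attempt and no reset: what is moved stays moved. The work goes in short steps, Python scripts to look and compute and a tool call to move; the robot and the scene stay as the last step left them, time stands still between calls to the robot, and variables do not carry over. Pictures are saved under pics/ and viewed, and the job is handed in when it is done.

Besides the shell and the picture viewer there is one more tool, called after ">>>" in YAML: its name, and indented under it one key for each argument. carry_out: Moves the arm, as the interface text tells. Its arguments: {"type":"object","properties":{"commands":{"type":"array","items":{"type":"array","items":{"type":"number"}}},"fingers":{"type":"number"},"grip_force":{"type":"number"}},"required":["commands"]}

```bash
mkdir -p pics; ls
python3 - <<'E'
from plant import r
import cv2
s=r.get_state();print(s)
for n in ("scene","top","wrist"):
    p=r.snapshot(n);cv2.imwrite(f"pics/{n}0.png",p["img"]);print(n,p["shot"],p["k1"],p["intrinsics"]);print(p.get("extrinsics",p.get("tool_from_camera")))
    for l in ("latch","pin","crate","fuse_holder","brass_knob","nozzle","cradle"):
        print(l,[(d["p"],[round(float(v),4) for v in d["xyz"]]) for d in r.spot_in(p,l)])
    for l in ("hinge_bore","latch_bore","pin_nose","latch","pin","crate"):
        print("pt",l,[(d["p"],[round(float(v),4) for v in d["xyz"]]) for d in r.spot_point(p,l)])
print(r.get_state()["clock"])
E
```

```text
pics
{'clock': 0.0, 'q': array([ 1.26877258,  0.68994097, -0.19448361,  1.56633891,  0.15733114,
        0.90244393, -0.21507945]), 'qd': array([-1.29004373e-03, -5.40501253e-04, -9.46508362e-04,  2.38043283e-03,
        2.02901279e-04,  4.97873667e-05,  8.74830675e-04]), 'joint_torque': array([-5.04517611e-04, -5.27566588e+01, -1.26738299e+00, -1.53434247e+01,
       -5.27245249e-02,  6.48761401e-03,  2.02627421e-04]), 'tool_pos': array([ 0.20567925, -0.58949184,  0.20963749]), 'eef_rot': array([ 9.85927146e-01,  1.67173285e-01, -2.26632660e-04, -8.39595606e-04]), 'contact_force': array([0.31383825, 0.15510544, 0.84806086]), 'moment': array([ 0.00077289, -0.05081466,  0.01217373]), 'opening': 0.9996654964432542}
scene 1 -0.10274893975220212 [[351.0504543    0.         255.38918404]
 [  0.         351.0504543  192.23263111]
 [  0.           0.           1.        ]]
[[-0.77281338  0.51504383 -0.37079554  0.76069886]
 [ 0.63463208  0.62835161 -0.44990708  0.46801217]
 [ 0.00126811 -0.58301296 -0.81246187  0.6782144 ]
 [ 0.          0.          0.          1.        ]]
latch [(0.72, [0
[... 2089 characters left out ...]
0.481, 0.1005, -0.0003])]
pt pin [(0.57, [0.4648, 0.3148, -0.0034])]
pt crate [(0.93, [0.5029, -0.1386, -0.0001])]
wrist 3 -0.00391047122252134 [[292.66175737   0.         250.14293218]
 [  0.         292.66175737 191.63170862]
 [  0.           0.           1.        ]]
[[-1.57131569e-03 -9.65899207e-01 -2.58913603e-01  6.61447213e-02]
 [ 9.99998765e-01 -1.51255360e-03 -4.26163128e-04 -5.15744849e-04]
 [ 2.00099245e-05 -2.58913953e-01  9.65900391e-01 -1.74952445e-01]
 [ 0.00000000e+00  0.00000000e+00  0.00000000e+00  1.00000000e+00]]
latch []
pin []
crate []
fuse_holder []
brass_knob []
nozzle []
cradle []
pt hinge_bore []
pt latch_bore []
pt pin_nose []
pt latch []
pt pin []
pt crate []
2.1
```

View images.

View pics/scene0.png

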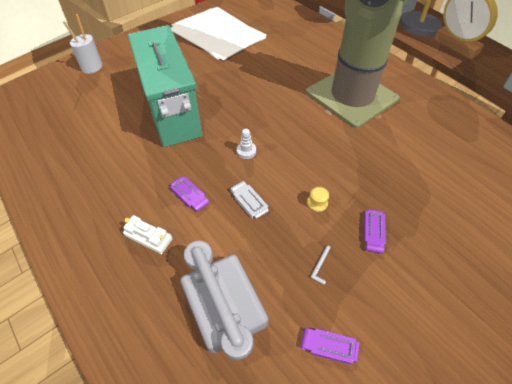

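View pics/top0.png

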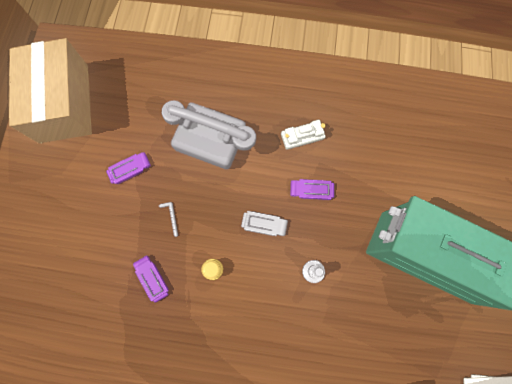

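```bash
cat > h.py <<'E'
import numpy as np, cv2
from scipy.spatial.transform import Rotation as R
from plant import r
np.set_printoptions(precision=4,suppress=True)
def down(yaw): # tool x at world angle yaw, z down
    c,s=np.cos(yaw),np.sin(yaw)
    return np.array([[c,s,0],[s,-c,0],[0,0,-1]]).T if False else np.column_stack([[c,s,0],[s,-c,0],[0,0,-1]])
def cmd(pos,yaw,p0=None,R0=None):
    s=r.get_state()
    p0=s["tool_pos"] if p0 is None else np.array(p0); R0=R.from_quat(s["eef_rot"]).as_matrix() if R0 is None else R0
    d=R0.T@(np.array(pos)-p0); w=R.from_matrix(R0.T@down(yaw)).as_rotvec(degrees=True)
    print("row",np.round(d,4),np.round(w,2)); return d,w
def snap(n,fn=None):
    s=r.get_state(); p=r.snapshot(n)
    if "extrinsics" not in p:
        T=np.eye(4);T[:3,:3]=R.from_quat(s["eef_rot"]).as_matrix();T[:3,3]=s["tool_pos"];p["extrinsics_w"]=T@p["tool_from_camera"]
    else: p["extrinsics_w"]=p["extrinsics"]
    if fn:
        cv2.imwrite(f"pics/{fn}.png",p["img"]); np.savez(f"pics/{fn}.npz",T=p["extrinsics_w"],K=p["intrinsics"],k1=p["k1"],tool=s["tool_pos"],q=s["eef_rot"])
    return p
def load(fn): d=np.load(f"pics/{fn}.npz");return d["T"],d["K"],float(d["k1"])
def proj(c,X):
    T,K,k1=c; X=np.atleast_2d(X); pc=(X-T[:3,3])@T[:3,:3]
    a=pc[:,:2]/pc[:,2:]; a=a*(1+k1*(a**2).sum(1,keepdims=True)); return a*K[0,0]+K[:2,2]
def ray(c,uv):
    T,K,k1=c; a=(np.array(uv,float)-K[:2,2])/K[0,0]; b=a.copy()
    for _ in range(20): b=a/(1+k1*(b@b))
    d=T[:3,:3]@np.array([b[0],b[1],1]); return T[:3,3],d/np.linalg.norm(d)
def atz(c,uv,z):
    o,d=ray(c,uv); return o+d*(z-o[2])/d[2]
def crop(fn,x0,y0,x1,y1,k,out):
    im=cv2.imread(f"pics/{fn}.png")[y0:y1,x0:x1]; cv2.imwrite(f"pics/{out}.png",cv2.resize(im,None,fx=k,fy=k,interpolation=cv2.INTER_CUBIC))
def spots(p,names,f="spot_point"):
    for l in names: print(f,l,[(d["p"],np.round(d["xyz"],4).tolist()) for d in getattr(r,f)(p,l)])
E
python3 - <<'E'
from h import *
cmd([0.5,-0.04,0.30],np.pi/2)
crop("scene0",120,20,210,150,5,"c1"); crop("top0",360,190,512,310,5,"c2")
E
```

```text
row [ 0.4589 -0.4225 -0.0896] [  0.01   0.   -70.76]
```

View pics/c1.png

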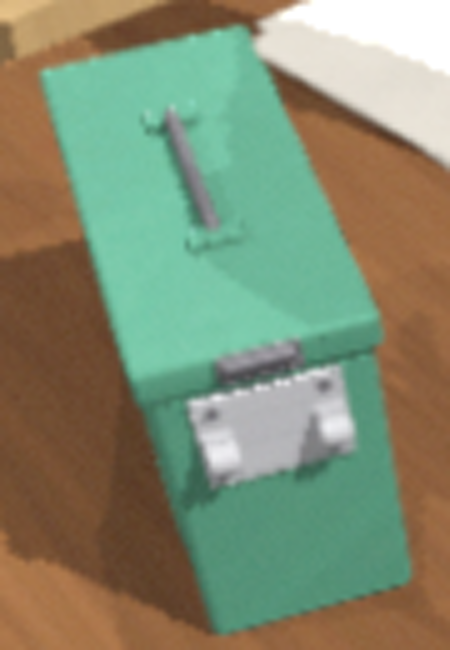

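View pics/c2.png

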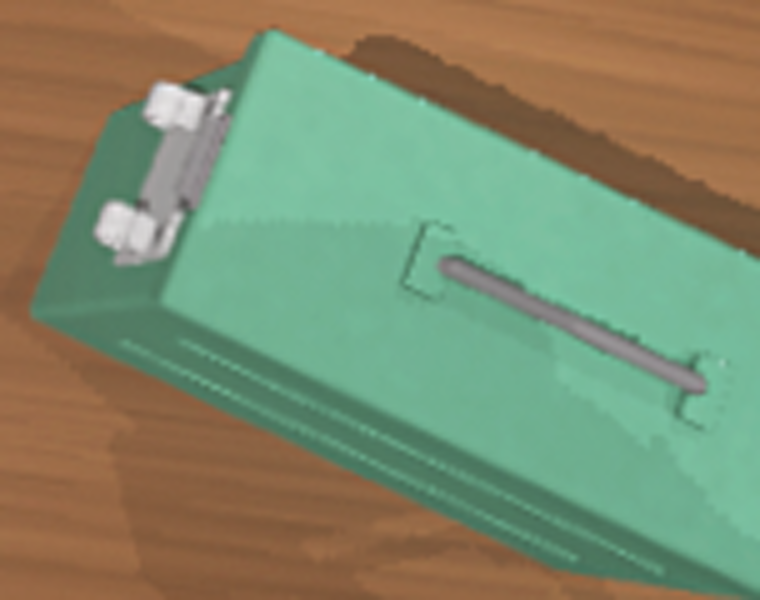

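Run:
```python
from h import *
from scipy.optimize import least_squares
p=snap("scene","s1");q=snap("top","t1")
cs,ct=load("s1"),load("t1")
S=lambda u,v:(120+u/5-.4,20+v/5-.4); Tt=lambda u,v:(360+u/5-.4,190+v/5-.4)
obs=[(cs,(55,-14,0),S(217,632)),(cs,(-55,-14,0),S(410,580)),(cs,(59,-10,180),S(137,385)),(cs,(-59,-10,180),S(381,325)),(cs,(59,-298,180),S(42,72)),(cs,(-59,-298,180),S(250,28)),
(ct,(59,-10,180),Tt(268,30)),(ct,(-59,-10,180),Tt(163,303)),(ct,(-55,-14,0),Tt(33,315)),(ct,(55,-14,0),Tt(110,115))]
def W(x,P):
    c,s=np.cos(x[2]),np.sin(x[2]);P=np.array(P)/1000
    return np.array([x[0]+c*P[0]-s*P[1],x[1]+s*P[0]+c*P[1],P[2]])
f=lambda x:np.concatenate([proj(c,W(x,P))[0]-uv for c,P,uv in obs])
o=least_squares(f,[.5,-.14,.3],loss="soft_l1");print(o.x);print(f(o.x).reshape(-1,2).round(1))
cmd([0.5,-0.04,0.30],np.pi/2)
```

```text
[ 0.5015 -0.1429 -0.3196]
[[-0.3  2.1]
 [ 1.1  1.5]
 [-2.1 -1.7]
 [-0.  -2.2]
 [-0.5 -0.9]
 [-0.1 -1.1]
 [ 0.9 -0.5]
 [-0.7  1. ]
 [-2.4  0.9]
 [-0.2 -0.8]]
row [ 0.4589 -0.4225 -0.0896] [  0.     0.   -70.76]
```

>>> carry_out:
  commands:
    - [0, 0, -0.1, 0, 0, 0]
    - [0, 0, -0.1, 0, 0, 0]
    - [0.459, -0.422, -0.09, 0, 0, -70.8]
    - [0.459, -0.422, -0.09, 0, 0, -70.8]
    - [0.459, -0.422, -0.09, 0, 0, -70.8]
    - [0.459, -0.422, -0.09, 0, 0, -70.8]
    - [0.459, -0.422, -0.09, 0, 0, -70.8]
    - [0.459, -0.422, -0.09, 0, 0, -70.8]
    - [0.459, -0.422, -0.09, 0, 0, -70.8]
    - [0.459, -0.422, -0.09, 0, 0, -70.8]
    - [0.459, -0.422, -0.09, 0, 0, -70.8]
    - [0.459, -0.422, -0.09, 0, 0, -70.8]

```text
clock: 3.4
tool_pos: [0.4426, -0.1478, 0.3026]
eef_rot: [0.707, 0.707, 0.0, 0.0]
contact_force: [0.6, -0.3, -0.1]
opening: 0.998
```

Run:
```python
from h import *
cmd([0.533,-0.048,0.27],np.pi/2-.32)
```

```text
row [0.0997 0.0905 0.0326] [ 0.04  0.02 18.39]
```

>>> carry_out:
  commands:
    - [0.1, 0.09, 0.033, 0, 0, 18.4]
    - [0.1, 0.09, 0.033, 0, 0, 18.4]
    - [0.1, 0.09, 0.033, 0, 0, 18.4]
    - [0.1, 0.09, 0.033, 0, 0, 18.4]
    - [0.1, 0.09, 0.033, 0, 0, 18.4]

```text
clock: 3.9
tool_pos: [0.5318, -0.0486, 0.269]
eef_rot: [0.81, 0.586, -0.0, -0.0]
contact_force: [0.0, -0.5, 0.4]
opening: 1.0
```

Run:
```python
from h import *
p=snap("wrist","w1");spots(p,["hinge_bore","crate","latch","latch_bore"])
print(proj(load("w1"),[[.5015,-.143,.13]]));print(r.get_state()["tool_pos"],np.abs(r.get_state()["qd"]).max())
```

```text
spot_point hinge_bore [(0.7, [0.5051, -0.1404, 0.1299]), (0.19, [0.4773, 0.0582, 0.0067])]
spot_point crate [(0.84, [0.5054, -0.1443, -0.0012])]
spot_point latch [(0.89, [0.4806, 0.1039, 0.0017]), (0.67, [0.5784, -0.0023, 0.0013])]
spot_point latch_bore [(0.7, [0.5742, 0.0446, 0.0087]), (0.56, [0.4779, 0.0615, 0.0082]), (0.26, [0.366, 0.2069, -0.0012])]
[[251.4636 258.1277]]
[ 0.5313 -0.051   0.2698] 0.00514402876362152
```

View pics/w1.png

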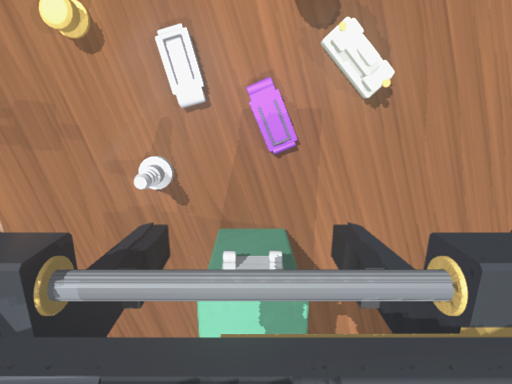

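Run:
```python
from h import *
a=cv2.imread("pics/s1.png")[235:295,295:345];b=cv2.imread("pics/t1.png")[190:250,145:195]
k=lambda i:cv2.resize(i,None,fx=7,fy=7,interpolation=cv2.INTER_CUBIC)
cv2.imwrite("pics/c3.png",np.hstack([k(a),k(b)]))
```

```text
(no output)
```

View pics/c3.png

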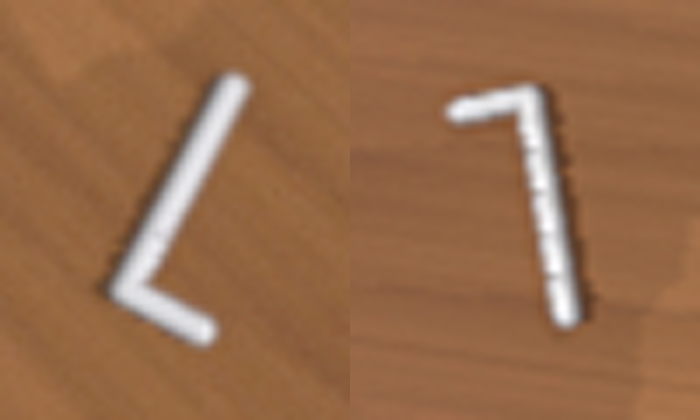

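Run:
```python
from h import *
cs,ct=load("s1"),load("t1")
for c,n,b in ((cs,(295+237/7-.4,235+76/7-.4),(295+122/7-.4,235+288/7-.4)),(ct,(145+217/7-.4,190+322/7-.4),(145+179/7-.4,190+95/7-.4))):
    N,B=atz(c,n,.004),atz(c,b,.004);d=B-N;print(N,B,np.linalg.norm(d),np.arctan2(d[1],d[0]),(N+B)/2)
yaw=.30;
cmd([.462,.318,.15],yaw);cmd([.462,.318,.15],yaw+np.pi)
```

```text
[0.4209 0.3027 0.004 ] [0.4966 0.3293 0.004 ] 0.08019898550593454 0.3385369385246422 [0.4588 0.316  0.004 ]
[0.4248 0.3037 0.004 ] [0.499  0.3304 0.004 ] 0.07887235954696474 0.3455758591444485 [0.4619 0.3171 0.004 ]
row [ 0.328  -0.1829  0.1194] [ 0.05  0.03 54.31]
row [ 0.328  -0.1829  0.1194] [  -0.04    0.06 -125.69]
```

Run:
```python
from h import *
cmd([.460,.317,.12],.34)
```

```text
row [ 0.3265 -0.1845  0.1494] [ 0.05  0.03 52.01]
```

>>> carry_out:
  commands:
    - [0.327, -0.181, 0.1, 0, 0, 51.8]
    - [0.327, -0.181, 0.1, 0, 0, 51.8]
    - [0.327, -0.181, 0.1, 0, 0, 51.8]
    - [0.327, -0.181, 0.1, 0, 0, 51.8]
    - [0.327, -0.181, 0.1, 0, 0, 51.8]
    - [0.327, -0.181, 0.1, 0, 0, 51.8]
    - [0.327, -0.181, 0.1, 0, 0, 51.8]
    - [0.327, -0.181, 0.15, 0, 0, 51.8]
    - [0.327, -0.181, 0.15, 0, 0, 51.8]
    - [0.327, -0.181, 0.15, 0, 0, 51.8]
    - [0.327, -0.181, 0.15, 0, 0, 51.8]

```text
clock: 5.25
tool_pos: [0.4639, 0.3167, 0.1199]
eef_rot: [0.985, 0.172, 0.0, 0.0]
contact_force: [0.1, 0.0, -0.1]
opening: 1.0
```

Run:
```python
from h import *
p=snap("wrist","w2");spots(p,["pin_nose","pin"])
print(r.get_state()["tool_pos"],r.get_state()["q"])
cmd([.460,.317,.002],.34)
```

```text
spot_point pin_nose [(0.8, [0.4249, 0.3037, 0.0036])]
spot_point pin [(0.58, [0.4677, 0.3222, -0.0045])]
[0.4648 0.3167 0.1209] [-0.5945  0.7308 -0.1455  1.844   0.1803  0.5772 -2.082 ]
row [-0.0047 -0.0019  0.1189] [ 0.01 -0.14  0.19]
```

View pics/w2.png

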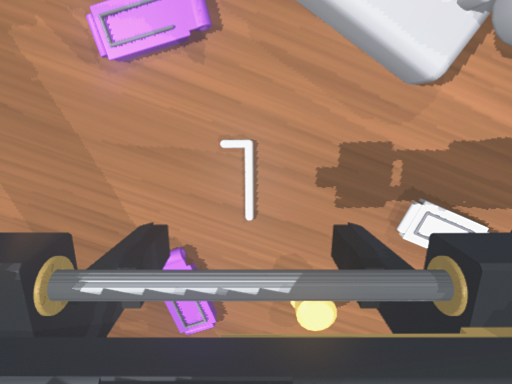

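Run:
```python
from h import *
c=load("w2")
N,B=atz(c,(249.5,216),.004),atz(c,(249.5,145),.004);d=B-N;print(N,B,np.linalg.norm(d),np.arctan2(d[1],d[0]),(N+B)/2)
M=(N+B)/2
cmd([M[0],M[1],.003],np.arctan2(d[1],d[0]))
```

```text
[0.4274 0.3049 0.004 ] [0.4972 0.3298 0.004 ] 0.07418919508105365 0.34260374451237985 [0.4623 0.3174 0.004 ]
row [-0.0024 -0.0015  0.1179] [ 0.01 -0.14  0.04]
```

>>> carry_out:
  commands:
    - [-0.001, -0.001, 0.05, 0, 0, 0]
    - [-0.001, -0.001, 0.09, 0, 0, 0]
    - [-0.001, -0.001, 0.11, 0, 0, 0]
    - [-0.001, -0.001, 0.118, 0, 0, 0]
    - [-0.001, -0.001, 0.118, 0, 0, 0]
  fingers: 120
  grip_force: 25

```text
clock: 5.9
tool_pos: [0.4624, 0.318, 0.0016]
eef_rot: [0.985, 0.172, 0.0, 0.0]
contact_force: [-0.8, 0.3, 0.0]
opening: 0.57
```

>>> carry_out:
  commands:
    - [0, 0, 0, 0, 0, 0]
    - [0, 0, 0, 0, 0, 0]
    - [0, 0, 0, 0, 0, 0]
    - [0, 0, 0, 0, 0, 0]
    - [0, 0, 0, 0, 0, 0]
    - [0, 0, 0, 0, 0, 0]
  fingers: 255

```text
clock: 6.5
tool_pos: [0.4619, 0.3187, 0.0015]
eef_rot: [0.985, 0.172, 0.0, -0.0]
contact_force: [-0.4, -0.6, 0.2]
opening: 0.026
```

>>> carry_out:
  commands:
    - [0, 0, -0.02, 0, 0, 0]
    - [0, 0, -0.06, 0, 0, 0]
    - [0, 0, -0.1, 0, 0, 0]
    - [0, 0, -0.12, 0, 0, 0]
    - [0, 0, -0.12, 0, 0, 0]

```text
clock: 7.0
tool_pos: [0.4636, 0.32, 0.1244]
eef_rot: [0.985, 0.172, 0.003, -0.001]
contact_force: [-0.0, 0.0, 0.1]
opening: 0.004
```

Run:
```python
from h import *
p=snap("wrist","w3")
s=r.get_state();print(s["tool_pos"],s["opening"]*88,s["clock"])
c,sn=np.cos(-.32),np.sin(-.32)
# target grasp point: pin origin at hinge x .142
t=np.array([.5015+.142*c,-.142+.142*sn]);print(t)
cmd([t[0],t[1],.15],-.32)
```

```text
[0.4625 0.3191 0.1226] 0.12263200975239184 7.05
[ 0.6363 -0.1867]
row [-0.008   0.5347 -0.0279] [-0.1  -0.13 38.16]
```

View pics/w3.png

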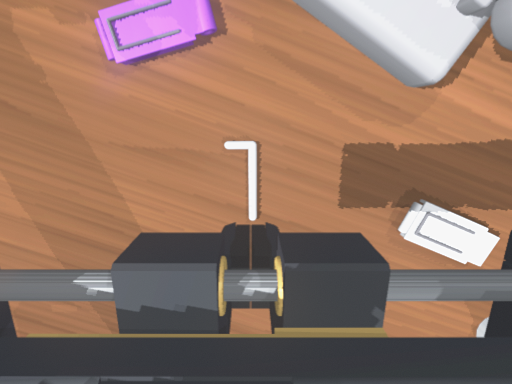

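Run:
```python
from h import *
c=load("w3")
d=np.load("pics/w3.npz")
print(proj(c,[d["tool"],[*d["tool"][:2],.004],[.462,.317,.004]]))
N,B=atz(c,(252,217),.004),atz(c,(252,145),.004);print(N,B,(N+B)/2)
p=snap("scene","s2");q=snap("top","t2");spots(p,["pin","pin_nose"]);spots(q,["pin","pin_nose"])
a=p["img"][235:295,295:345];b=q["img"][190:250,145:195]
k=lambda i:cv2.resize(i,None,fx=7,fy=7,interpolation=cv2.INTER_CUBIC)
cv2.imwrite("pics/c4.png",np.hstack([k(a),k(b)]))
```

```text
[[251.1245 220.8791]
 [250.9726 180.1425]
 [253.1766 182.5014]]
[0.426  0.3053 0.004 ] [0.4979 0.3312 0.004 ] [0.4619 0.3183 0.004 ]
spot_point pin [(0.51, [0.4611, 0.3171, 0.0004])]
spot_point pin_nose [(0.77, [0.4218, 0.3052, 0.0054])]
spot_point pin [(0.56, [0.4624, 0.3171, -0.0014])]
spot_point pin_nose [(0.38, [0.4274, 0.3021, 0.0064])]
```

View pics/c4.png

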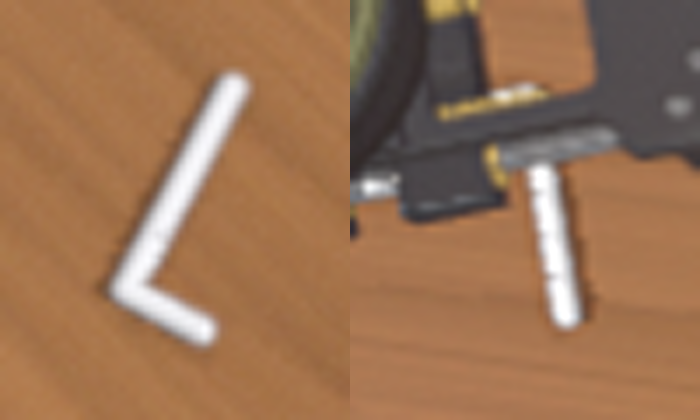

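View pics/s2.png

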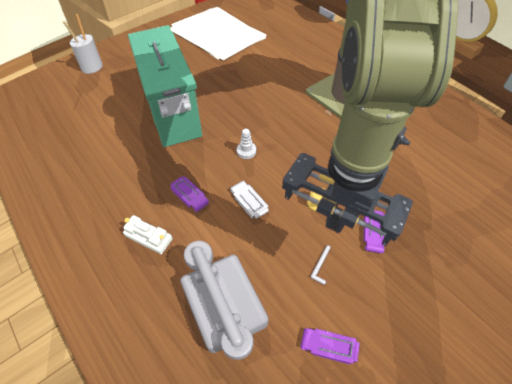

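Run:
```python
from h import *
d=np.load("pics/w3.npz");print(proj(load("s2"),[d["tool"]]))
crop("s2",270,140,430,290,5,"c5")
```

```text
[[330.5153 235.0146]]
```

View pics/c5.png

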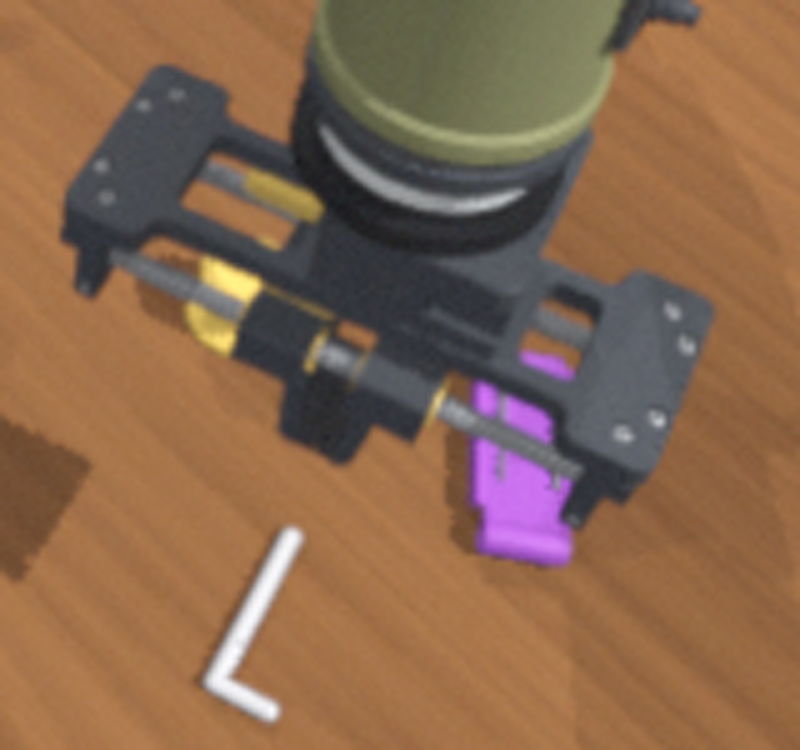

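Run:
```python
from h import *
d=np.load("pics/w3.npz");Rm=R.from_quat(d["q"]).as_matrix()
c=load("s2")
for z in (0,-.005,-.01,-.015,-.02):
  print(z,[((proj(c,[d["tool"]+Rm@np.array([x,y,z])])[0]-[270,140])*5).round(0).tolist() for x in(.009,-.009) for y in (-.01,.01)])
crop("w3",200,200,300,250,8,"c6")
```

```text
0 [[318.0, 507.0], [267.0, 482.0], [338.0, 469.0], [287.0, 444.0]]
-0.005 [[321.0, 500.0], [269.0, 475.0], [341.0, 462.0], [290.0, 437.0]]
-0.01 [[323.0, 493.0], [272.0, 468.0], [343.0, 455.0], [292.0, 430.0]]
-0.015 [[326.0, 486.0], [274.0, 461.0], [346.0, 448.0], [295.0, 423.0]]
-0.02 [[329.0, 479.0], [276.0, 454.0], [349.0, 441.0], [297.0, 416.0]]
```

View pics/c6.png

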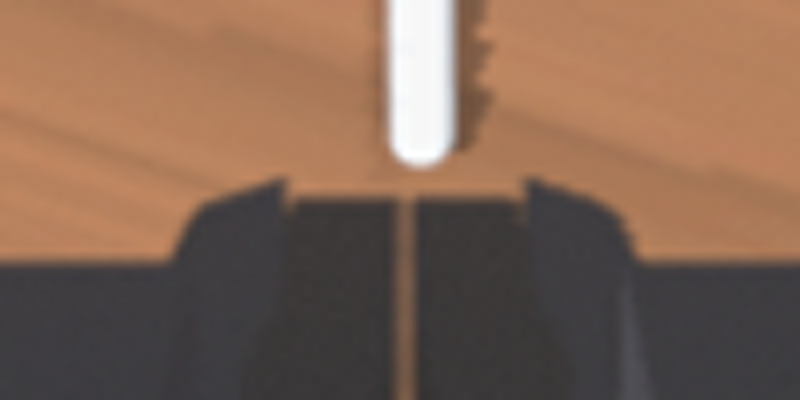

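Run:
```python
from h import *
d=np.load("pics/w3.npz");Rm=R.from_quat(d["q"]).as_matrix()
def tri(a,b):
    (o1,d1),(o2,d2)=a,b
    A=np.column_stack([d1,-d2]);t=np.linalg.lstsq(A,o2-o1,rcond=None)[0]
    P,Q=o1+d1*t[0],o2+d2*t[1];return (P+Q)/2,np.linalg.norm(P-Q)
for w,s in (((250.3,224.5),(312,445)),((236.5,224.5),(340,462)),((264.5,224.5),(283,427))):
  P,e=tri(ray(load("w3"),w),ray(load("s2"),(270+s[0]/5-.4,140+s[1]/5-.4)));print(P,e,Rm.T@(P-d["tool"]))
```

```text
[0.4783 0.3258 0.1717] 7.043293738383264e-05 [ 0.0161 -0.0006 -0.0472]
[0.4701 0.3319 0.1592] 0.003363300900210833 [ 0.0104 -0.0091 -0.0348]
[0.485  0.3195 0.1814] 0.0041869892946856425 [ 0.0203  0.0076 -0.0569]
```

>>> carry_out:
  commands:
    - [0, 0, 0.04, 0, 0, 0]
    - [0, 0, 0.08, 0, 0, 0]
    - [0, 0, 0.11, 0, 0, 0]
    - [0, 0, 0.118, 0, 0, 0]
    - [0, 0, 0.118, 0, 0, 0]
  fingers: 180

```text
clock: 7.85
tool_pos: [0.4609, 0.3181, 0.0021]
eef_rot: [0.985, 0.172, -0.001, 0.001]
contact_force: [-0.3, 0.8, -0.2]
opening: 0.295
```

Run:
```python
from h import *
p=snap("wrist","w4");q=snap("scene","s4");s=r.get_state();print(s["tool_pos"],s["contact_force"],s["opening"])
crop("s4",270,180,400,290,6,"c7")
```

```text
[0.4624 0.3191 0.0042] [0.3206 0.2445 0.1276] 0.29164554566296336
```

View pics/c7.png

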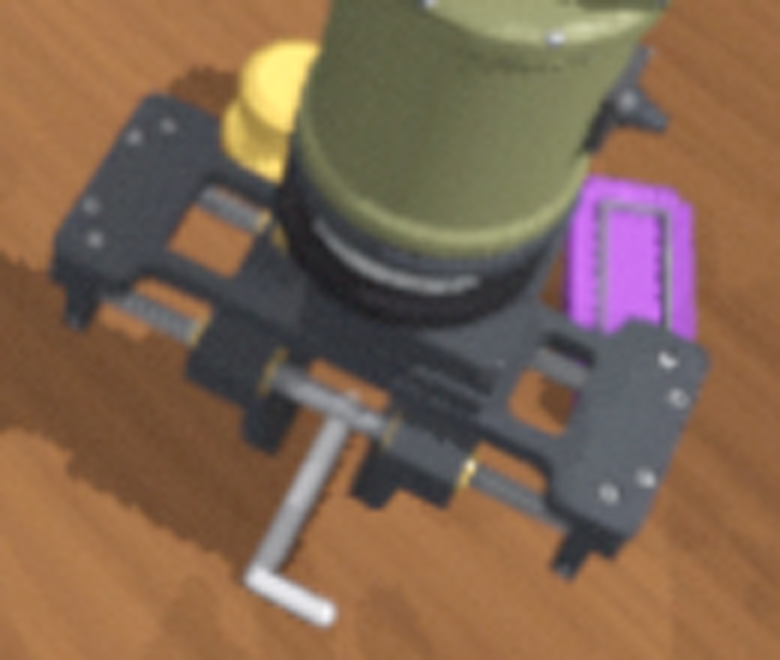

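View pics/w4.png

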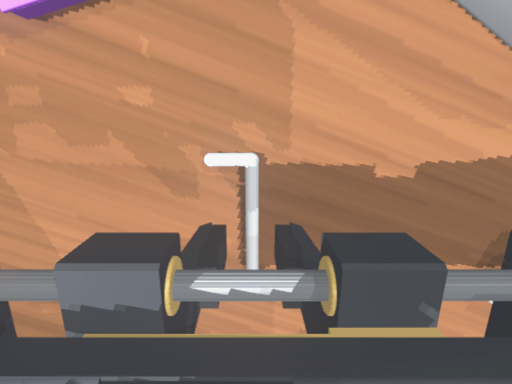

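Run:
```python
from h import *
d=np.load("pics/w4.npz");Rm=R.from_quat(d["q"]).as_matrix();c=load("w4")
for z in (0,.02,.04):
  for uv in ((250,225),(223,226),(277,226)): print(z,uv,Rm.T@(atz(c,uv,z)-d["tool"]))
cs=load("s4")
for z in (0,-.02,-.03,-.04): print(z,[((proj(cs,[d["tool"]+Rm@np.array([x,y,z])])[0]-[270,180])*6).round(0).tolist() for x in(.009,-.009) for y in (-.013,.013)])
```

```text
0 (250, 225) [-0.0036 -0.0007  0.0021]
0 (223, 226) [-0.0043 -0.0182  0.0021]
0 (277, 226) [-0.0044  0.0167  0.0021]
0.02 (250, 225) [ 0.0043 -0.0007 -0.0179]
0.02 (223, 226) [ 0.0037 -0.0162 -0.0179]
0.02 (277, 226) [ 0.0036  0.0148 -0.0179]
0.04 (250, 225) [ 0.0121 -0.0007 -0.0379]
0.04 (223, 226) [ 0.0116 -0.0142 -0.0379]
0.04 (277, 226) [ 0.0116  0.0128 -0.0379]
0 [[325.0, 530.0], [257.0, 495.0], [346.0, 488.0], [279.0, 454.0]]
-0.02 [[335.0, 506.0], [265.0, 470.0], [357.0, 464.0], [288.0, 429.0]]
-0.03 [[340.0, 494.0], [269.0, 458.0], [362.0, 451.0], [292.0, 416.0]]
-0.04 [[345.0, 481.0], [274.0, 445.0], [367.0, 438.0], [297.0, 403.0]]
```

>>> carry_out:
  commands:
    - [0, 0, 0.004, 0, 0, 0]
    - [0, 0, 0.008, 0, 0, 0]
    - [0, 0, 0.008, 0, 0, 0]

```text
clock: 8.25
tool_pos: [0.4619, 0.3187, -0.0044]
eef_rot: [0.985, 0.172, 0.0, -0.0]
contact_force: [0.1, -0.1, 0.1]
opening: 0.295
```

Run:
```python
from h import *
for i in range(2):
    s=r.get_state();print(s["tool_pos"],s["contact_force"],s["opening"],s["q"]); snap("wrist","w5")
```

```text
[ 0.4619  0.3187 -0.0044] [ 0.1237 -0.0841  0.0768] 0.2954509166616432 [-0.6343  0.9399 -0.0885  1.8919  0.2298  0.3191 -2.1297]
[ 0.4619  0.3187 -0.0043] [-0.8054  0.3036  0.2349] 0.29310351869071644 [-0.6343  0.9398 -0.0885  1.8918  0.2298  0.3193 -2.1297]
```

>>> carry_out:
  commands:
    - [0, 0, 0.004, 0, 0, 0]
    - [0, 0, 0.008, 0, 0, 0]
    - [0, 0, 0.012, 0, 0, 0]
    - [0, 0, 0.016, 0, 0, 0]
    - [0, 0, 0.016, 0, 0, 0]

```text
clock: 8.85
tool_pos: [0.4614, 0.3184, -0.0214]
eef_rot: [0.985, 0.172, -0.001, 0.0]
contact_force: [1.1, -0.0, 0.2]
opening: 0.292
```

Run:
```python
from h import *
s=r.get_state();print(s["tool_pos"],s["contact_force"]); snap("wrist","w6");snap("scene","s6")
crop("s6",270,180,400,290,6,"c8")
```

```text
[ 0.4614  0.3184 -0.0214] [ 1.0865 -0.02    0.2173]
```

View pics/c8.png

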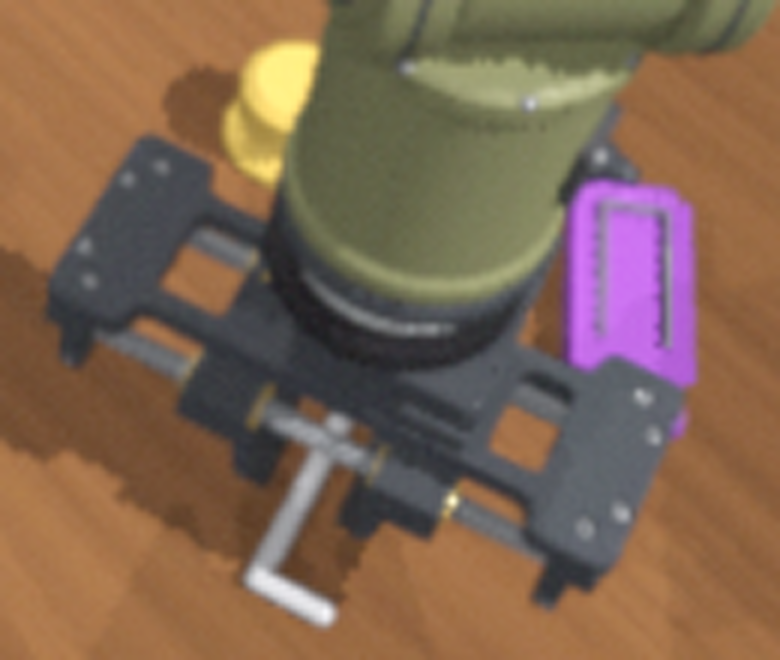

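View pics/w6.png

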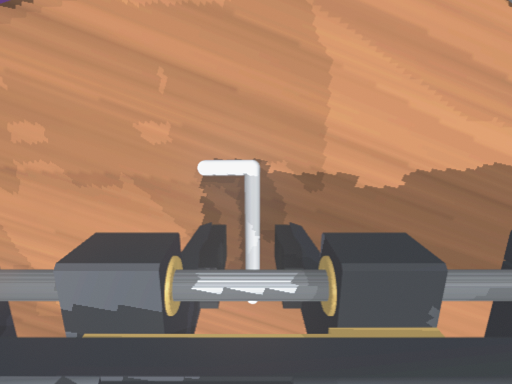

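>>> carry_out:
  commands:
    - [0, 0, 0.003, 0, 0, 0]
    - [0, 0, 0.006, 0, 0, 0]
    - [0, 0, 0.008, 0, 0, 0]
    - [0, 0, 0.008, 0, 0, 0]

```text
clock: 9.35
tool_pos: [0.4618, 0.3187, -0.0278]
eef_rot: [0.985, 0.172, 0.0, 0.0]
contact_force: [-0.4, -0.8, 8.4]
opening: 0.293
```

>>> carry_out:
  commands:
    - [0, 0, 0.001, 0, 0, 0]
    - [0, 0, 0.002, 0, 0, 0]
    - [0, 0, 0.003, 0, 0, 0]
    - [0, 0, 0.003, 0, 0, 0]

```text
clock: 9.75
tool_pos: [0.4619, 0.3186, -0.0279]
eef_rot: [0.985, 0.172, 0.001, 0.0]
contact_force: [-6.0, -3.1, 35.4]
opening: 0.292
```

Run:
```python
from h import *
s=r.get_state();print(s["tool_pos"],s["contact_force"]); snap("wrist","w7")
d=np.load("pics/w7.npz");Rm=R.from_quat(d["q"]).as_matrix();c=load("w7")
for z in (0,.004,.01):
  for uv in ((250,225),(223,226),(277,226)): print(z,uv,Rm.T@(atz(c,uv,z)-d["tool"]))
```

```text
[ 0.4619  0.3186 -0.0279] [-5.9916 -3.1351 35.3643]
0 (250, 225) [ 0.0082 -0.0007 -0.0279]
0 (223, 226) [ 0.0077 -0.0152 -0.0279]
0 (277, 226) [ 0.0076  0.0138 -0.0279]
0.004 (250, 225) [ 0.0098 -0.0007 -0.0319]
0.004 (223, 226) [ 0.0093 -0.0148 -0.0319]
0.004 (277, 226) [ 0.0092  0.0134 -0.0319]
0.01 (250, 225) [ 0.0121 -0.0007 -0.0379]
0.01 (223, 226) [ 0.0116 -0.0142 -0.0379]
0.01 (277, 226) [ 0.0116  0.0128 -0.0379]
```

View pics/w7.png

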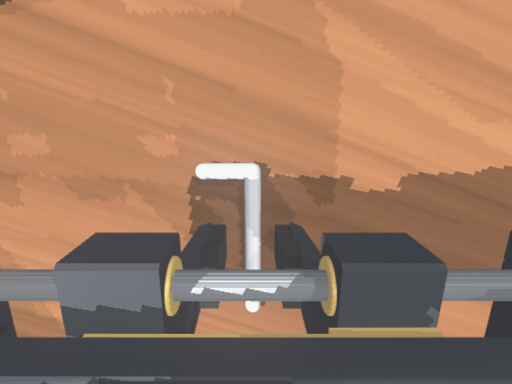

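>>> carry_out:
  commands:
    - [0, 0, -0.005, 0, 0, 0]
    - [0, 0, -0.006, 0, 0, 0]
    - [0, 0, -0.006, 0, 0, 0]

```text
clock: 10.1
tool_pos: [0.4619, 0.3187, -0.0258]
eef_rot: [0.985, 0.172, 0.0, -0.0]
contact_force: [-0.5, -0.5, -0.5]
opening: 0.295
```

>>> carry_out:
  commands:
    - [0, 0, 0, 0, 0, 0]
    - [0, 0, 0, 0, 0, 0]
    - [0, 0, 0, 0, 0, 0]
    - [0, 0, 0, 0, 0, 0]
    - [0, 0, 0, 0, 0, 0]
  fingers: 255

```text
clock: 10.6
tool_pos: [0.4617, 0.3186, -0.0258]
eef_rot: [0.985, 0.172, -0.0, 0.0]
contact_force: [0.3, -0.0, 0.4]
opening: 0.08
```

>>> carry_out:
  commands:
    - [0, 0, -0.02, 0, 0, 0]
    - [0, 0, -0.05, 0, 0, 0]
    - [0, 0, -0.1, 0, 0, 0]
    - [0, 0, -0.14, 0, 0, 0]
    - [0, 0, -0.14, 0, 0, 0]

```text
clock: 11.1
tool_pos: [0.4649, 0.321, 0.1195]
eef_rot: [0.985, 0.172, 0.005, -0.002]
contact_force: [0.8, 1.1, -1.4]
opening: 0.079
```

Run:
```python
from h import *
p=snap("wrist","w8")
s=r.get_state();print(s["tool_pos"],s["opening"]*88,s["clock"])
```

```text
[0.4634 0.3198 0.117 ] 6.968863544046361 11.15
```

View pics/w8.png

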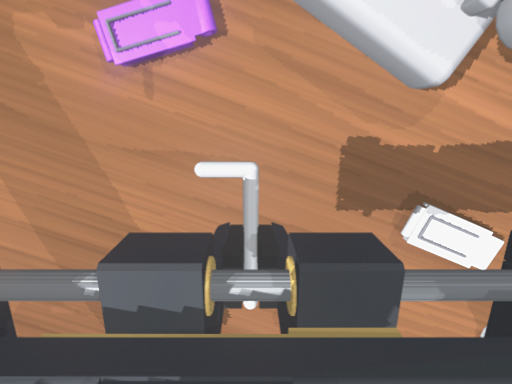

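Run:
```python
from h import *
cmd([.637,-.187,.15],-.32);cmd([.637,-.187,.0],-.32)
```

```text
row [-0.0084  0.5356 -0.034 ] [-0.21 -0.27 38.15]
row [-0.0092  0.5359  0.116 ] [-0.21 -0.27 38.15]
```

>>> carry_out:
  commands:
    - [0, 0.01, -0.04, 0, 0, 0]
    - [-0.008, 0.536, -0.04, 0, 0, 38.2]
    - [-0.008, 0.536, -0.04, 0, 0, 38.2]
    - [-0.008, 0.536, -0.04, 0, 0, 38.2]
    - [-0.008, 0.536, -0.04, 0, 0, 38.2]
    - [-0.008, 0.536, -0.04, 0, 0, 38.2]
    - [-0.008, 0.536, -0.04, 0, 0, 38.2]
    - [-0.008, 0.536, -0.04, 0, 0, 38.2]
    - [-0.008, 0.536, -0.04, 0, 0, 38.2]
    - [-0.008, 0.536, -0.04, 0, 0, 38.2]
    - [-0.008, 0.536, -0.04, 0, 0, 38.2]
    - [-0.008, 0.536, -0.04, 0, 0, 38.2]

```text
clock: 12.35
tool_pos: [0.6352, -0.1947, 0.1523]
eef_rot: [0.987, -0.162, -0.001, 0.002]
contact_force: [0.6, -1.2, -1.7]
opening: 0.078
```

>>> carry_out:
  commands:
    - [0, 0, 0, 0, 0, 0]
    - [0, 0, 0, 0, 0, 0]

```text
clock: 12.55
tool_pos: [0.635, -0.1878, 0.1524]
eef_rot: [0.987, -0.16, -0.002, -0.0]
contact_force: [-0.0, 0.5, -1.8]
opening: 0.08
```

Run:
```python
from h import *
p=snap("wrist","w9");snap("scene","s9")
s=r.get_state();print(s["tool_pos"],s["opening"]*88,s["clock"],s["contact_force"])
cmd([.637,-.187,-.0255],-.32)
```

```text
[ 0.6355 -0.1855  0.1533] 6.7564657039255245 12.65 [-0.3527 -0.8767 -0.7908]
row [0.0024 0.0012 0.1788] [-0.08  0.16  0.13]
```

View pics/w9.png

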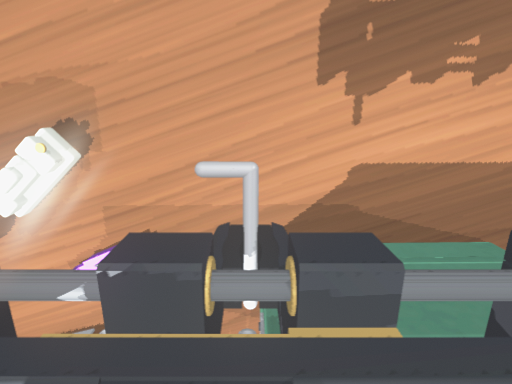

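View pics/s9.png

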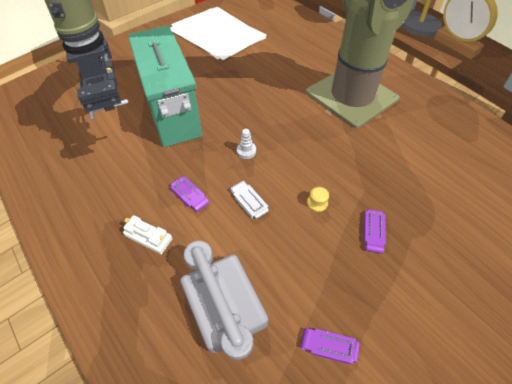

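>>> carry_out:
  commands:
    - [0.002, 0.001, 0.05, 0, 0, 0]
    - [0.002, 0.001, 0.1, 0, 0, 0]
    - [0.002, 0.001, 0.15, 0, 0, 0]
    - [0.002, 0.001, 0.165, 0, 0, 0]
    - [0.002, 0.001, 0.172, 0, 0, 0]
    - [0.002, 0.001, 0.178, 0, 0, 0]
    - [0.002, 0.001, 0.178, 0, 0, 0]

```text
clock: 13.35
tool_pos: [0.6392, -0.1898, -0.022]
eef_rot: [0.987, -0.159, 0.001, 0.0]
contact_force: [-0.6, -0.2, -0.9]
opening: 0.077
```

>>> carry_out:
  commands:
    - [0, 0, 0, 0, 0, 0]
    - [0, 0, 0, 0, 0, 0]
    - [0, 0, 0, 0, 0, 0]
  fingers: 170

```text
clock: 13.65
tool_pos: [0.6386, -0.1901, -0.0224]
eef_rot: [0.987, -0.16, 0.001, 0.0]
contact_force: [-0.4, -0.8, 0.0]
opening: 0.319
```

>>> carry_out:
  commands:
    - [0, 0, -0.02, 0, 0, 0]
    - [0, 0, -0.06, 0, 0, 0]
    - [0, 0, -0.1, 0, 0, 0]
    - [0, 0, -0.15, 0, 0, 0]
    - [0, 0, -0.2, 0, 0, 0]
    - [0, 0, -0.2, 0, 0, 0]

```text
clock: 14.25
tool_pos: [0.6431, -0.1913, 0.185]
eef_rot: [0.987, -0.16, 0.008, 0.001]
contact_force: [0.1, -0.2, -0.2]
opening: 0.337
```

Run:
```python
from h import *
p=snap("wrist","w10");spots(p,["pin","pin_nose"])
s=r.get_state();print(s["tool_pos"],s["clock"],s["contact_force"])
```

```text
spot_point pin [(0.95, [0.6411, -0.1915, -0.002])]
spot_point pin_nose [(0.83, [0.5994, -0.1763, 0.0032])]
[ 0.6373 -0.1897  0.1765] 14.4 [-0.8317 -0.0265 -0.603 ]
```

View pics/w10.png

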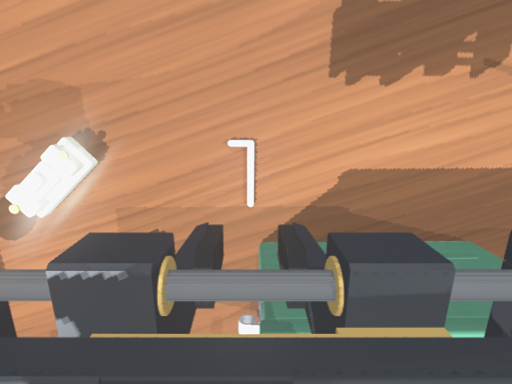

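Run:
```python
from h import *
cmd([.482,.10,.20],1.48); print(r.get_state()["q"])
```

```text
row [-0.2387 -0.226  -0.0235] [  -0.01    0.01 -103.16]
[ 0.262   0.7785 -0.0812  1.471   0.0731  0.8953 -1.7329]
```

>>> carry_out:
  commands:
    - [-0.239, -0.226, -0.024, 0, 0, -103.2]
    - [-0.239, -0.226, -0.024, 0, 0, -103.2]
    - [-0.239, -0.226, -0.024, 0, 0, -103.2]
    - [-0.239, -0.226, -0.024, 0, 0, -103.2]
    - [-0.239, -0.226, -0.024, 0, 0, -103.2]
    - [-0.239, -0.226, -0.024, 0, 0, -103.2]
    - [-0.239, -0.226, -0.024, 0, 0, -103.2]
    - [-0.239, -0.226, -0.024, 0, 0, -103.2]
    - [-0.239, -0.226, -0.024, 0, 0, -103.2]
    - [-0.239, -0.226, -0.024, 0, 0, -103.2]
    - [-0.239, -0.226, -0.024, 0, 0, -103.2]
    - [-0.239, -0.226, -0.024, 0, 0, -103.2]
  fingers: 0

```text
clock: 15.6
tool_pos: [0.4808, 0.0996, 0.1988]
eef_rot: [0.736, 0.677, -0.002, -0.001]
contact_force: [0.2, 0.4, -0.2]
opening: 1.0
```

Run:
```python
from h import *
cmd([.482,.10,.12],1.48); 
s=r.get_state();print(s["tool_pos"],s["clock"],s["q"])
```

```text
row [0.0005 0.0015 0.0788] [-0.21  0.05  0.36]
[0.4808 0.0996 0.1988] 15.6 [ 0.0737  0.5843 -0.5858  1.9584  0.468   0.7395 -0.8749]
```

Run:
```python
from h import *
p=snap("wrist","w11");spots(p,["latch","latch_bore"]);s=snap("scene","s11");
c=load("w11");d=np.load("pics/w11.npz");print(d["tool"],proj(c,[[d["tool"][0],d["tool"][1],.01]]))
crop("w11",150,90,350,240,4,"c11");crop("s11",210,160,290,230,8,"c12")
```

```text
spot_point latch [(0.85, [0.5832, -0.002, 0.0025]), (0.56, [0.4816, 0.1049, 0.0])]
spot_point latch_bore [(0.81, [0.4803, 0.0595, 0.0078]), (0.64, [0.5776, 0.0428, 0.005])]
[0.4808 0.0996 0.1988] [[251.0307 167.8707]]
```

View pics/c11.png

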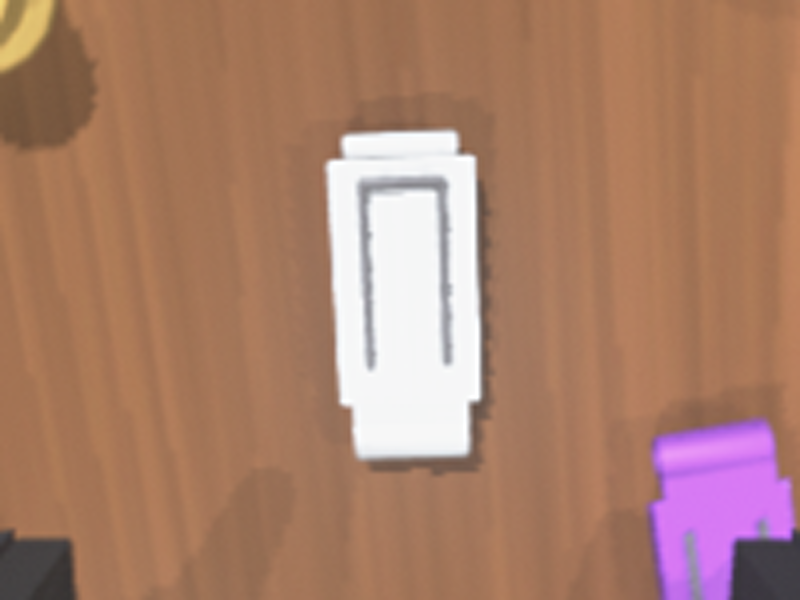

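View pics/c12.png

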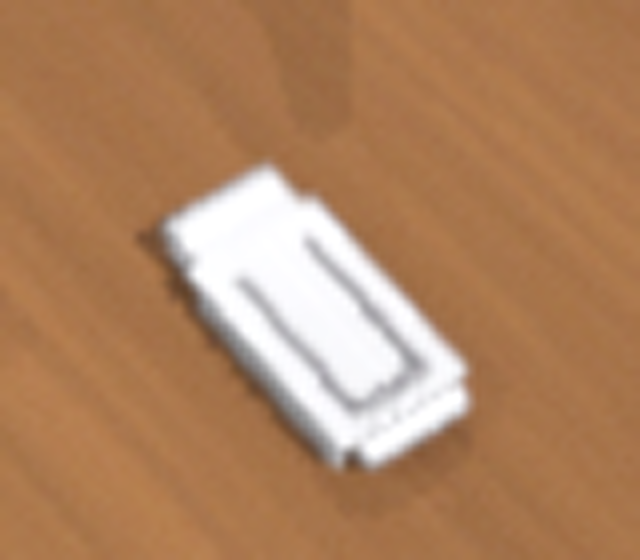

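Run:
```python
from h import *
c=load("w11")
P=[(328,158),(476,156),(480,402),(342,404)] # y+43 -x.. top corners
W=[atz(c,(150+u/4-.4,90+v/4-.4),.0145) for u,v in P]
K=[atz(c,(150+u/4-.4,90+v/4-.4),z) for u,v,z in ((357,458,.008),(470,456,.008))]
print(np.array(W),np.array(K))
top=(W[0]+W[1])/2;bot=(W[2]+W[3])/2;d=top-bot;print("len",np.linalg.norm(d),"w",np.linalg.norm(W[0]-W[1]),np.linalg.norm(W[2]-W[3]),"ang y",np.arctan2(d[1],d[0]))
u=d/np.linalg.norm(d);orig=bot+u*.033;print("origin",orig,"bore",orig-.045*u, "kn end",(K[0]+K[1])/2)
a=np.arctan2(d[1],d[0])
cmd([orig[0]+.005*u[0],orig[1]+.005*u[1],-.0255],a)
```

```text
[[0.4616 0.1495 0.0145]
 [0.5059 0.1463 0.0145]
 [0.5019 0.07   0.0145]
 [0.4582 0.073  0.0145]] [[0.4607 0.0527 0.008 ]
 [0.4976 0.0503 0.008 ]]
len 0.0765122333961157 w 0.04447805892833013 0.04380523316749038 ang y 1.5219867909867704
origin [0.4816 0.1045 0.0145] bore [0.4795 0.0595 0.0145] kn end [0.4792 0.0515 0.008 ]
row [0.0099 0.0002 0.2248] [-0.15  0.02 -2.63]
```

>>> carry_out:
  commands:
    - [0.01, 0, 0.05, 0, 0, -2.6]
    - [0.01, 0, 0.1, 0, 0, -2.6]
    - [0.01, 0, 0.15, 0, 0, -2.6]
    - [0.01, 0, 0.19, 0, 0, -2.6]
    - [0.01, 0, 0.215, 0, 0, -2.6]
    - [0.01, 0, 0.225, 0, 0, -2.6]
    - [0.01, 0, 0.225, 0, 0, -2.6]

```text
clock: 16.5
tool_pos: [0.4818, 0.1096, -0.0263]
eef_rot: [0.724, 0.69, -0.002, -0.0]
contact_force: [-0.3, -0.4, -0.2]
opening: 0.999
```

Run:
```python
from h import *
p=snap("wrist","w12");s=r.get_state();print(s["tool_pos"],s["eef_rot"],s["clock"],s["contact_force"])
```

```text
[ 0.4823  0.1098 -0.0256] [ 0.7237  0.6901 -0.0011  0.0001] 16.55 [ 0.0007 -0.7316  0.2754]
```

View pics/w12.png

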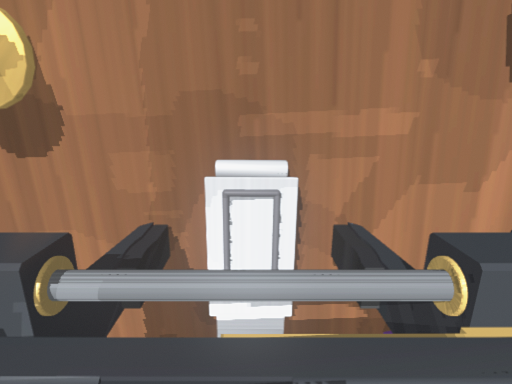

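>>> carry_out:
  commands:
    - [0, 0, 0, 0, 0, 0]
    - [0, 0, 0, 0, 0, 0]
    - [0, 0, 0, 0, 0, 0]
    - [0, 0, 0, 0, 0, 0]
    - [0, 0, 0, 0, 0, 0]
    - [0, 0, 0, 0, 0, 0]
    - [0, 0, 0, 0, 0, 0]
  fingers: 255
  grip_force: 40

```text
clock: 17.25
tool_pos: [0.4831, 0.1099, -0.0245]
eef_rot: [0.723, 0.691, 0.0, 0.0]
contact_force: [0.4, -0.5, 2.4]
opening: 0.491
```

>>> carry_out:
  commands:
    - [0, 0, -0.01, 0, 0, 0]
    - [0, 0, -0.03, 0, 0, 0]
    - [0, 0, -0.07, 0, 0, 0]
    - [0, 0, -0.12, 0, 0, 0]
    - [0, 0, -0.17, 0, 0, 0]
    - [0, 0, -0.19, 0, 0, 0]
    - [0, 0, -0.19, 0, 0, 0]

```text
clock: 17.95
tool_pos: [0.4849, 0.1104, 0.1681]
eef_rot: [0.723, 0.69, 0.003, 0.001]
contact_force: [-0.8, -0.4, -1.7]
opening: 0.497
```

Run:
```python
from h import *
p=snap("wrist","w13");q=snap("scene","s13");snap("top","t13");s=r.get_state();print(s["tool_pos"],s["eef_rot"],s["clock"],s["contact_force"],s["opening"]*88)
spots(p,["latch","latch_bore"]);spots(q,["latch","latch_bore"])
crop("s13",200,110,330,230,6,"c13")
```

```text
[0.4821 0.1092 0.1642] [ 0.7232  0.6906 -0.0012 -0.0003] 18.1 [ 0.5698  0.3765 -1.4241] 43.29199426261128
spot_point latch [(0.93, [0.5776, 0.0002, 0.0024]), (0.74, [0.7144, 0.0378, -0.0008]), (0.67, [0.4851, 0.1039, 0.1919])]
spot_point latch_bore [(0.86, [0.5751, 0.0449, 0.0081]), (0.77, [0.4795, 0.0621, 0.1991])]
spot_point latch [(0.92, [0.5705, 0.4512, -0.0026]), (0.77, [0.4884, 0.105, 0.1925]), (0.66, [0.3203, 0.3447, 0.0055]), (0.56, [0.5789, 0.001, -0.0004])]
spot_point latch_bore [(0.78, [0.5958, 0.4122, 0.0113]), (0.72, [0.5704, 0.0453, 0.011]), (0.56, [0.4789, 0.0632, 0.1965])]
```

View pics/w13.png

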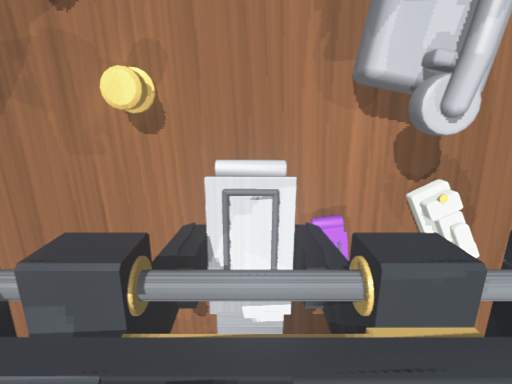

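View pics/c13.png

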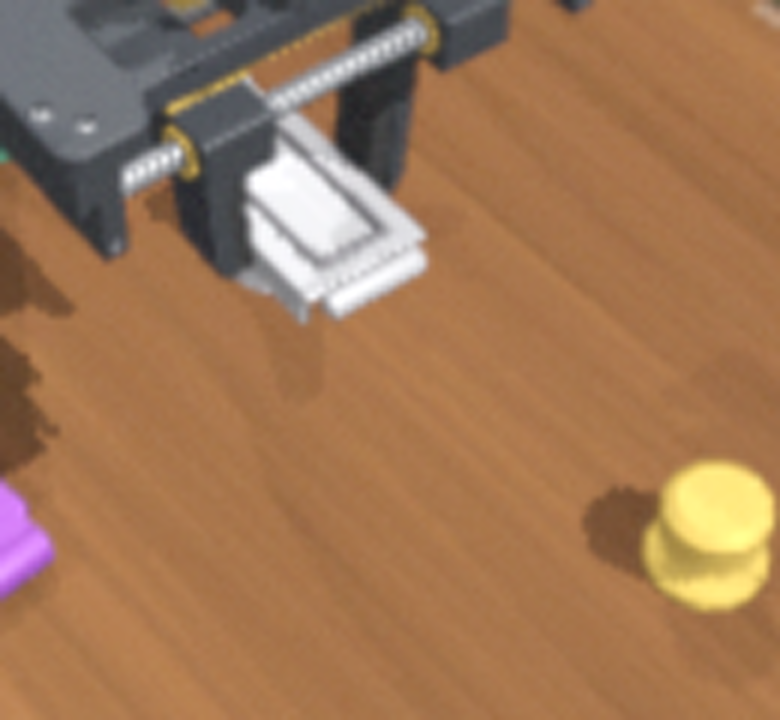

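Run:
```python
from h import *
def g(fn,x0,y0,x1,y1,k,inter=cv2.INTER_CUBIC):
    return cv2.resize(cv2.imread(f"pics/{fn}.png")[y0:y1,x0:x1],None,fx=k,fy=k,interpolation=inter)
cv2.imwrite("pics/h1.png",g("w1",210,220,300,280,8))
a=g("s1",150,90,195,120,8);b=g("t1",375,200,415,250,8)
cv2.imwrite("pics/h2.png",g("s1",152,85,197,120,16));cv2.imwrite("pics/h3.png",g("t1",375,200,415,250,12))
```

```text
(no output)
```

View pics/h1.png

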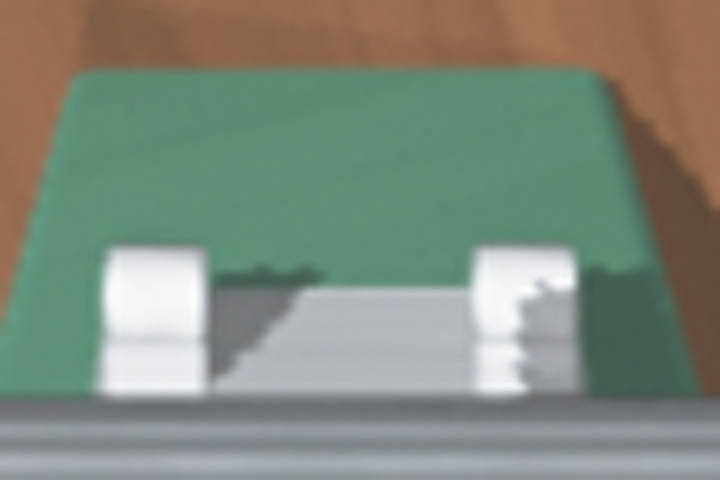

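View pics/h2.png

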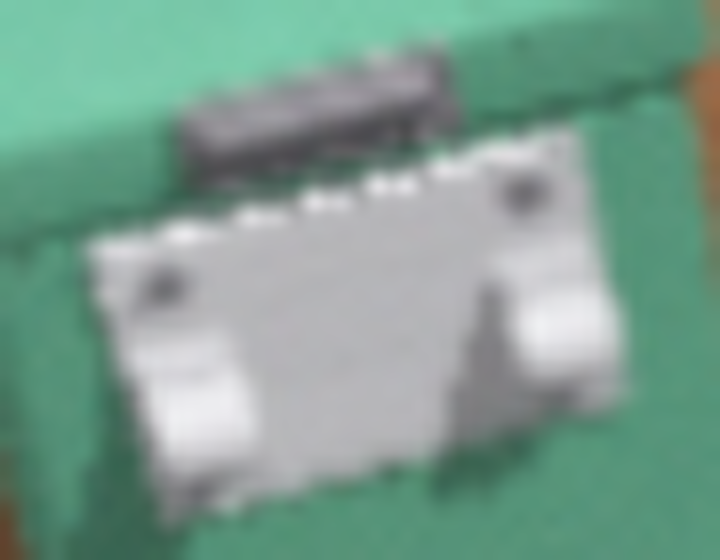

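View pics/h3.png

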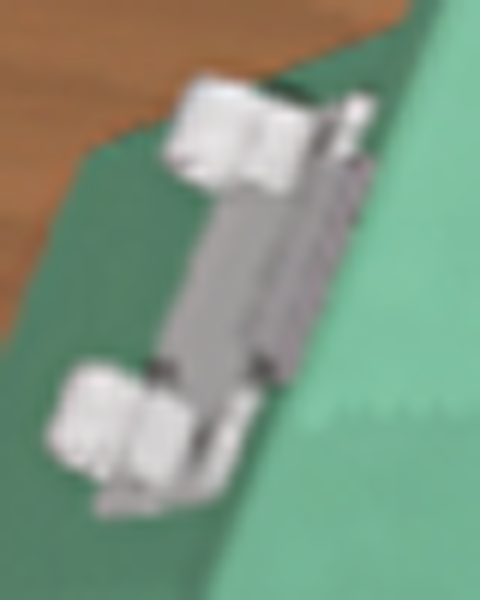

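```bash
cat > hinge.py <<'E'
from h import *
from scipy.optimize import least_squares
def solve(fn,L,Rr,zc=.13):
    # L,Rr: full-image pixels of outer silhouette pts at x=-27?,+27 (mid of knuckle front edge)
    c=load(fn)
    def f(v):
        x,y,a=v; ux=np.array([np.cos(a),np.sin(a),0]);uy=np.array([-np.sin(a),np.cos(a),0]);C=np.array([x,y,zc]);o=c[0][:3,3]
        out=[]
        for uv,xs in ((L,-.027),(Rr,.027)):
            q=C+ux*xs; dv=o-q; dy,dz=dv@uy,dv[2]; D=np.hypot(dy,dz); th=np.arctan2(dz,dy); al=np.arccos(.008/D)
            t=th-al  # tangent pt angle toward lower-front
            P=q+.008*(np.cos(t)*uy+np.sin(t)*np.array([0,0,1])); out.append(proj(c,P)[0]-uv)
        return np.concatenate(out)
    o=least_squares(f,[.503,-.141,-.32],x_scale=[.01,.01,.1]);return o.x,o.fun
E
python3 - <<'E'
from hinge import *
k=lambda u,v:(210+u/8-.44,220+v/8-.44)
for e in (246,248,250):
  print(e,*solve("w1",k(156,e),k(525,e)))
c=load("w1");print(np.load("pics/w1.npz")["tool"])
E
```

```text
246 [ 0.5026 -0.1421 -0.3192] [ 0.3256 -0.0073 -0.3255 -0.0082]
248 [ 0.5025 -0.1424 -0.3192] [ 0.3315 -0.0075 -0.3314 -0.0084]
250 [ 0.5024 -0.1427 -0.3192] [ 0.3375 -0.0076 -0.3374 -0.0085]
[ 0.5318 -0.0486  0.269 ]
```

```bash
cat >> hinge.py <<'E'
H=np.array([.5025,-.1424]);A=-.319
def goal(y,x=0,z=0,bore_x=.05,bz=.033):
    ux=np.array([np.cos(A),np.sin(A)]);uy=np.array([-np.sin(A),np.cos(A)])
    p=H+uy*(y+bore_x)+ux*x; return cmd([p[0],p[1],.13-bz+z],np.pi/2+A)
E
python3 - <<'E'
from hinge import *
goal(.06)
E
```

```text
row [-0.1449  0.0616  0.0671] [-0.14  0.08 15.68]
```

>>> carry_out:
  commands:
    - [-0.145, 0.062, 0.02, 0, 0, 15.7]
    - [-0.145, 0.062, 0.02, 0, 0, 15.7]
    - [-0.145, 0.062, 0.02, 0, 0, 15.7]
    - [-0.145, 0.062, 0.067, 0, 0, 15.7]
    - [-0.145, 0.062, 0.067, 0, 0, 15.7]
    - [-0.145, 0.062, 0.067, 0, 0, 15.7]
    - [-0.145, 0.062, 0.067, 0, 0, 15.7]
    - [-0.145, 0.062, 0.067, 0, 0, 15.7]

```text
clock: 19.1
tool_pos: [0.5394, -0.0357, 0.1002]
eef_rot: [0.81, 0.587, 0.002, 0.001]
contact_force: [-0.7, 1.2, -0.9]
opening: 0.494
```

Run:
```python
from hinge import *
w=snap("wrist","w14");p=snap("scene","s14");q=snap("top","t14");spots(p,["latch","latch_bore","hinge_bore"]);spots(q,["latch","latch_bore","hinge_bore"])
s=r.get_state();print(s["tool_pos"],s["eef_rot"],s["clock"],s["opening"]*88)
goal(.06)
crop("s14",110,50,270,170,5,"c14");crop("t14",260,140,420,270,5,"c15")
```

```text
spot_point latch [(0.81, [0.57, 0.4494, -0.0006]), (0.71, [0.3159, 0.3436, 0.0015]), (0.66, [0.5778, 0.0017, 0.0012]), (0.63, [0.5396, -0.0426, 0.1288]), (0.54, [0.5201, -0.084, 0.1349])]
spot_point latch_bore [(0.97, [0.3534, 0.3725, 0.0029]), (0.85, [0.5213, -0.0818, 0.1325]), (0.68, [0.5988, 0.4107, 0.0096]), (0.59, [0.5744, 0.0457, 0.0084]), (0.47, [0.5024, -0.1453, 0.1271])]
spot_point hinge_bore []
spot_point latch [(0.92, [0.5813, -0.0019, 0.0008]), (0.88, [0.57, 0.4481, 0.001]), (0.71, [0.32, 0.3366, 0.0014]), (0.58, [0.5388, -0.0437, 0.1237])]
spot_point latch_bore [(0.76, [0.353, 0.3718, 0.0124]), (0.73, [0.577, 0.0383, 0.0077]), (0.73, [0.5943, 0.4099, 0.0063]), (0.62, [0.5225, -0.079, 0.131])]
spot_point hinge_bore [(0.76, [0.5032, -0.1401, 0.1313])]
[ 0.5383 -0.0378  0.0985] [0.8107 0.5855 0.     0.0001] 19.55 43.40502276327907
row [-0.0006 -0.0012  0.0015] [ 0.01  0.01 -0.05]
```

View pics/c14.png

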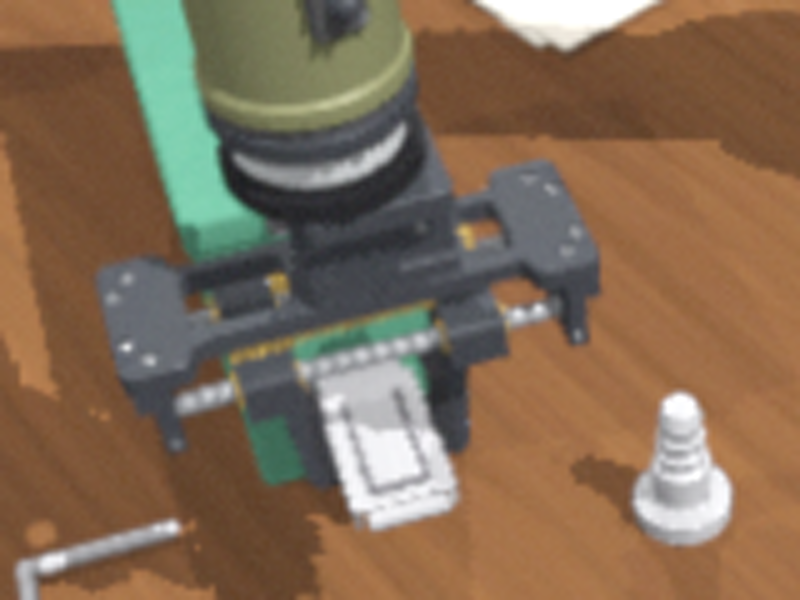

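View pics/c15.png

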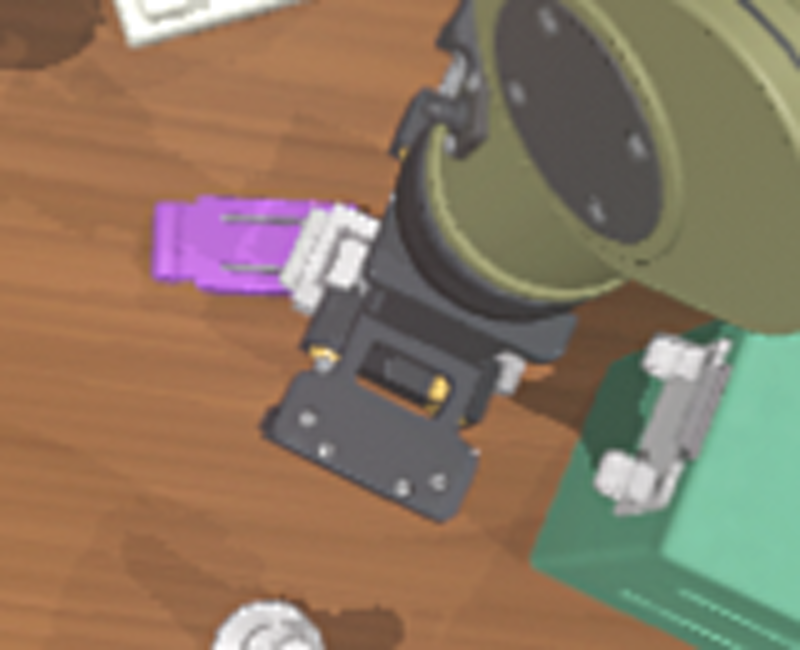

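View pics/w14.png

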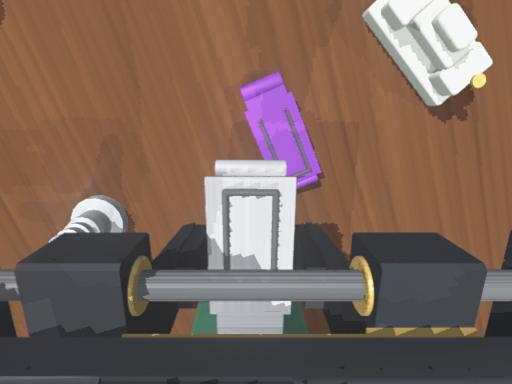

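Run:
```python
from h import *
crop("w14",190,140,310,345,4,"c16")
crop("s14",165,115,215,160,14,"c17")
```

```text
(no output)
```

View pics/c16.png

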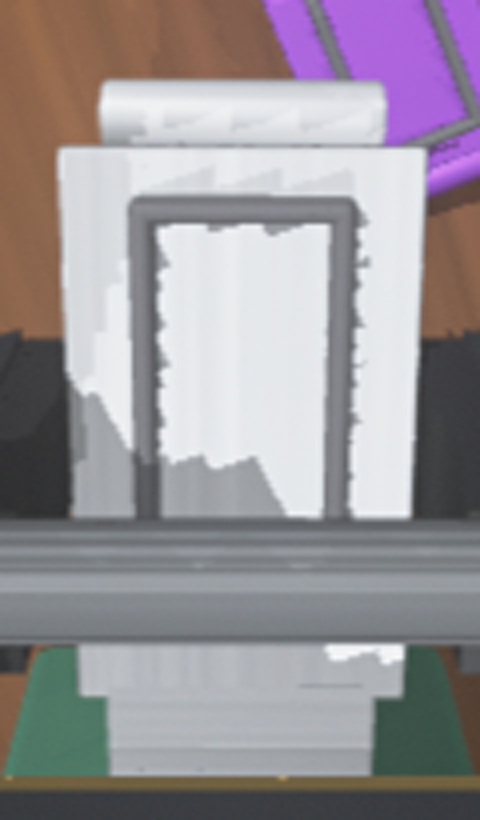

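View pics/c17.png

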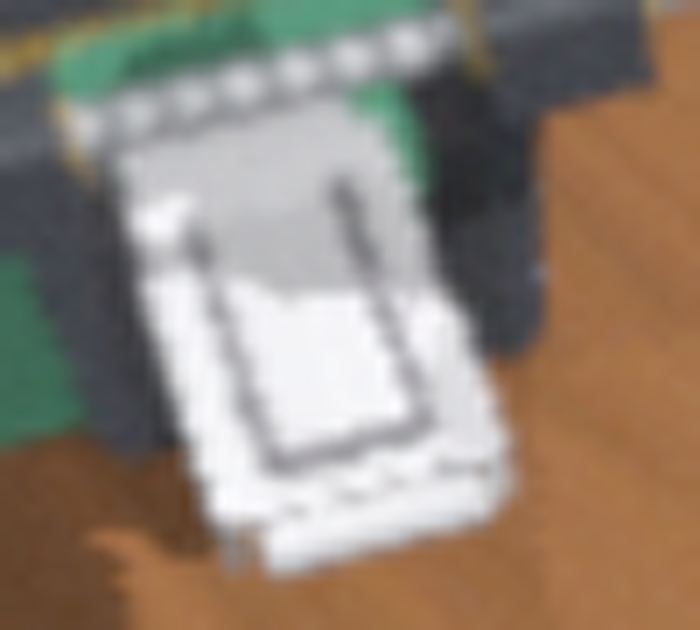

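Run:
```python
from h import *
from plant import r
c=load("w14");d=np.load("pics/w14.npz");Rm=R.from_quat(d["q"]).as_matrix()
T=np.eye(4);T[:3,:3]=Rm;T[:3,3]=d["tool"];TC=np.linalg.inv(T)@c[0]
obj=np.array([[-22,43,14.5],[22,43,14.5],[22,-33,14.5],[-22,-33,14.5]],float)/1000
px=np.array([(190+u/4-.375,140+v/4-.375) for u,v in ((58,148),(427,147),(405,696),(78,698))])
dist=np.array([c[2],0,0,0,0.])
ok,rv,tv=cv2.solvePnP(obj,px,c[1],dist,flags=cv2.SOLVEPNP_ITERATIVE)
Rl=cv2.Rodrigues(rv)[0];L=np.eye(4);L[:3,:3]=Rl;L[:3,3]=tv[:,0];TL=TC@L
rep=cv2.projectPoints(obj,rv,tv,c[1],dist)[0][:,0]-px;print(rep.round(2))
print(TL); print("bore in tool",(TL@[0,-.045,.008,1])[:3])
# fixed-orientation fit: expected rotation
R0=np.column_stack([[0,1,0],[1,0,0],[0,0,-1]])
from scipy.optimize import least_squares
def f(t): 
    P=(obj@R0.T+t)@Rm.T+d["tool"]; return (proj(c,P)-px).ravel()
o=least_squares(f,[-.005,0,-.025]);print("fixed rot",o.x,o.fun.reshape(-1,2).round(2),"bore",o.x+R0@[0,-.045,.008])
```

```text
[[-0.09 -0.13]
 [ 0.05  0.03]
 [-0.28  0.04]
 [ 0.32  0.08]]
[[-0.0032  1.      0.0066 -0.0056]
 [ 0.9999  0.0031  0.0122 -0.0007]
 [ 0.0121  0.0066 -0.9999 -0.0243]
 [ 0.      0.      0.      1.    ]]
bore in tool [-0.0505 -0.0007 -0.0326]
fixed rot [-0.0054 -0.0005 -0.0245] [[-0.48 -0.04]
 [ 0.03  0.07]
 [-0.02  0.18]
 [ 0.54 -0.21]] bore [-0.0504 -0.0005 -0.0325]
```

Run:
```python
from h import *
d=np.load("pics/w14.npz");s=r.get_state()
Rm=R.from_quat(s["eef_rot"]).as_matrix();R0=np.column_stack([[0,1,0],[1,0,0],[0,0,-1]])
t=np.array([-.0055,-.0006,-.0245])
def W(P): return s["tool_pos"]+Rm@(R0@(np.array(P)/1000)+t)
c=load("s14")
im=cv2.resize(cv2.imread("pics/s14.png")[115:160,165:215],None,fx=14,fy=14,interpolation=cv2.INTER_CUBIC)
def dr(im,P,x0,y0,k,c,col):
    p=[(int((u-x0+.5)*k),int((v-y0+.5)*k)) for u,v in (proj(c,q)[0] for q in P)]
    for a,b in zip(p,p[1:]+p[:1]): cv2.line(im,a,b,col,1)
dr(im,[W(p) for p in ((-22,43,14.5),(22,43,14.5),(22,-33,14.5),(-22,-33,14.5))],165,115,14,c,(0,0,255))
cv2.imwrite("pics/c18.png",im)
# crate overlay in s1 and t1
H=np.array([.5025,-.1424]);A=-.319
def C(P): x,y,z=np.array(P)/1000;return np.array([H[0]+np.cos(A)*x-np.sin(A)*y,H[1]+np.sin(A)*x+np.cos(A)*y,z])
out=[]
for fn,x0,y0,x1,y1,k in (("s1",152,85,197,120,14),("t1",375,200,415,250,10)):
    im=cv2.resize(cv2.imread(f"pics/{fn}.png")[y0:y1,x0:x1],None,fx=k,fy=k,interpolation=cv2.INTER_CUBIC)
    cc=load(fn)
    for sx in (-1,1):
        for xx in (20,34):
            dr(im,[C((sx*xx,8*np.cos(a),130+8*np.sin(a))) for a in np.linspace(0,6.28,24)],x0,y0,k,cc,(0,0,255))
    dr(im,[C((59,-10,180)),C((-59,-10,180))],x0,y0,k,cc,(255,0,0))
    cv2.imwrite(f"pics/o_{fn}.png",im)
```

```text
(no output)
```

View pics/c18.png

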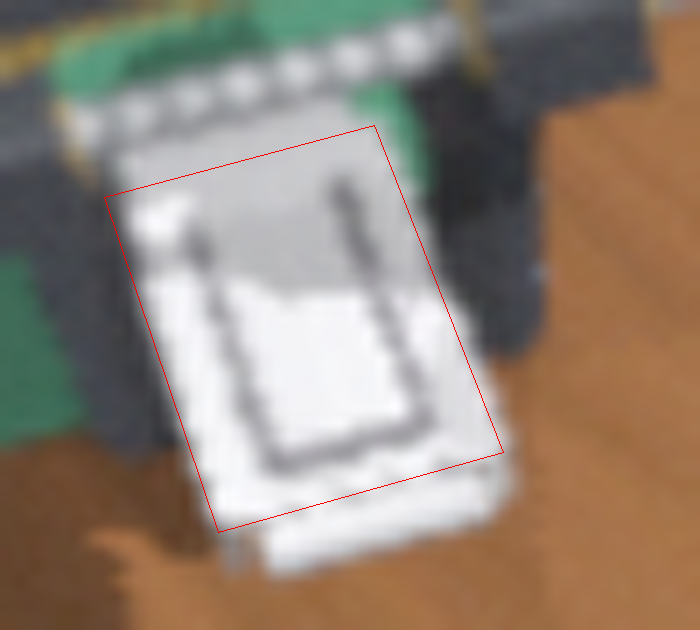

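View pics/o_s1.png

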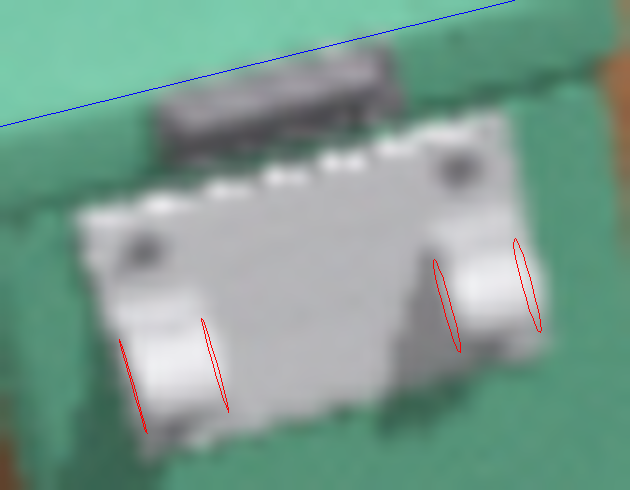

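View pics/o_t1.png

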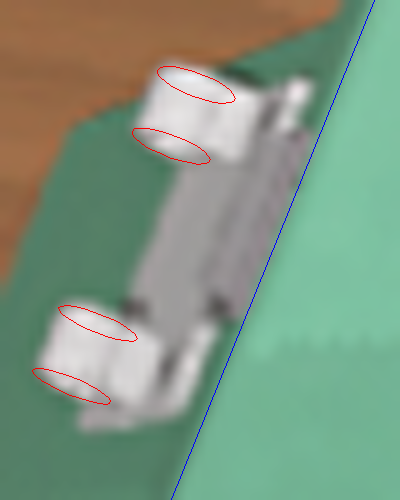

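```bash
cat >> hinge.py <<'E'
def goal2(y,x=0,z=0): return goal(y,x+.0006,z,bore_x=.0505,bz=.0326)
def where(n=3):
    B=[]
    for i in range(n):
        s=r.get_state();b=s["tool_pos"]+R.from_quat(s["eef_rot"]).as_matrix()@[-.0505,-.0006,-.0326]
        d=b-np.array([*H,.13]);c,sn=np.cos(A),np.sin(A)
        q=s["eef_rot"];B.append([(c*d[0]+sn*d[1])*1e3,(-sn*d[0]+c*d[1])*1e3,d[2]*1e3,2*np.arctan2(q[1],q[0])-np.pi/2-A,*s["contact_force"]])
        if i<n-1: r.snapshot("top")
    print(s["clock"],"bore x y z mm, dyaw, F");print(np.array(B).round(3))
E
python3 - <<'E'
from hinge import *
where();goal2(.02)
E
```

```text
19.65 bore x y z mm, dyaw, F
[[ 0.584 60.072  1.118 -0.001 -0.505 -0.271 -1.308]
 [ 0.568 60.045  1.062 -0.001 -0.209  0.639 -0.453]
 [ 0.571 60.031  1.001 -0.001 -0.13  -0.644 -1.347]]
row [-0.04   -0.0006  0.001 ] [ 0.    0.01 -0.05]
```

>>> carry_out:
  commands:
    - [-0.02, -0.0006, 0.001, 0, 0, 0]
    - [-0.035, -0.0006, 0.001, 0, 0, 0]
    - [-0.04, -0.0006, 0.001, 0, 0, 0]
    - [-0.04, -0.0006, 0.001, 0, 0, 0]
    - [-0.04, -0.0006, 0.001, 0, 0, 0]
    - [-0.04, -0.0006, 0.001, 0, 0, 0]

```text
clock: 20.25
tool_pos: [0.5257, -0.0745, 0.0975]
eef_rot: [0.81, 0.586, 0.001, -0.0]
contact_force: [-0.3, 0.3, -0.9]
opening: 0.492
```

Run:
```python
from hinge import *
where();goal2(.0)
w=snap("wrist","w15");s=snap("scene","s15");t=snap("top","t15")
im=cv2.resize(t["img"][190:260,350:420],None,fx=8,fy=8,interpolation=cv2.INTER_CUBIC);cv2.imwrite("pics/c19.png",im)
crop("w15",190,220,310,345,6,"c20")
```

```text
20.35 bore x y z mm, dyaw, F
[[ 0.095 21.186  0.095  0.    -0.267  0.29  -0.889]
 [ 0.053 21.099  0.088  0.     0.223  0.447 -1.516]
 [ 0.005 20.96   0.045  0.    -0.042 -0.465 -0.82 ]]
row [-0.021  -0.      0.0001] [ 0.01 -0.03  0.01]
```

View pics/c19.png

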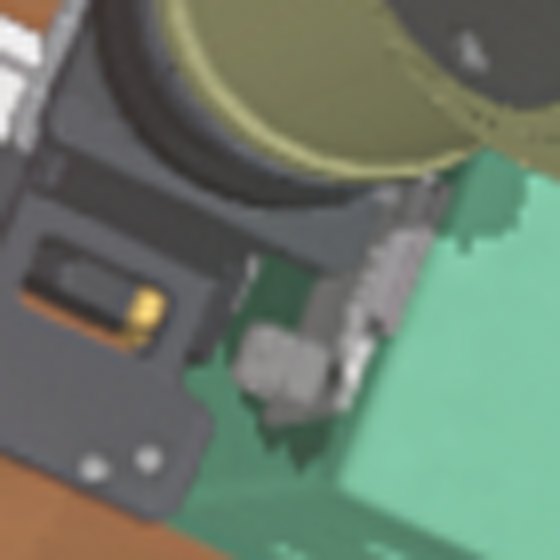

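View pics/c20.png

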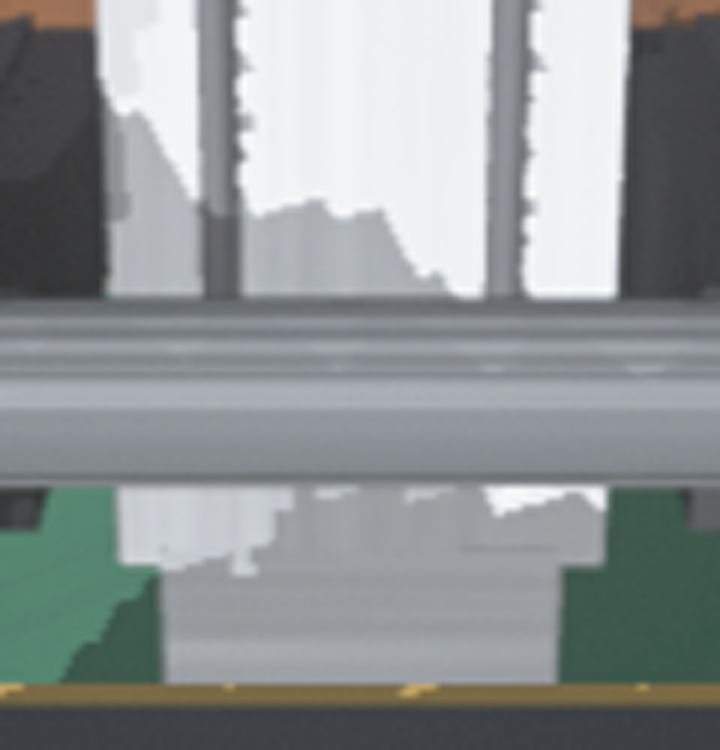

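>>> carry_out:
  commands:
    - [-0.003, 0, 0, 0, 0, 0]
    - [-0.006, 0, 0, 0, 0, 0]
    - [-0.009, 0, 0, 0, 0, 0]
    - [-0.011, 0, 0, 0, 0, 0]
    - [-0.011, 0, 0, 0, 0, 0]

```text
clock: 21.0
tool_pos: [0.5215, -0.0866, 0.0974]
eef_rot: [0.811, 0.585, -0.0, 0.0]
contact_force: [-0.5, 0.3, -1.5]
opening: 0.495
```

Run:
```python
from hinge import *
where();goal2(.0)
```

```text
21.1 bore x y z mm, dyaw, F
[[-0.13   8.436 -0.021 -0.002 -0.516  0.32  -1.494]
 [-0.076  8.824  0.003 -0.001 -0.095 -0.087 -0.741]
 [-0.051  9.084  0.007 -0.001  0.73  -0.623  0.01 ]]
row [-0.0091  0.      0.    ] [ 0.01 -0.01 -0.06]
```

>>> carry_out:
  commands:
    - [-0.002, 0, 0, 0, 0, 0]
    - [-0.004, 0, 0, 0, 0, 0]
    - [-0.006, 0, 0, 0, 0, 0]
    - [-0.008, 0, 0, 0, 0, 0]
    - [-0.009, 0, 0, 0, 0, 0]
    - [-0.009, 0, 0, 0, 0, 0]
    - [-0.009, 0, 0, 0, 0, 0]

```text
clock: 21.8
tool_pos: [0.5189, -0.0945, 0.0974]
eef_rot: [0.811, 0.585, 0.0, -0.0]
contact_force: [-0.3, 0.1, -0.8]
opening: 0.489
```

Run:
```python
from hinge import *
where();goal2(.0)
snap("top","t16");snap("wrist","w16");snap("scene","s16")
crop("t16",350,190,420,260,8,"c21");crop("w16",190,220,310,345,6,"c22");crop("s16",130,70,210,150,8,"c23")
```

```text
21.9 bore x y z mm, dyaw, F
[[-0.075  0.156 -0.001 -0.001 -0.3    0.101 -0.814]
 [-0.055  0.228  0.004 -0.001 -0.108  0.043 -2.123]
 [-0.054  0.264  0.032 -0.001 -0.032  0.151 -1.23 ]]
row [-0.0003  0.      0.    ] [ 0.01 -0.01 -0.04]
```

View pics/c21.png

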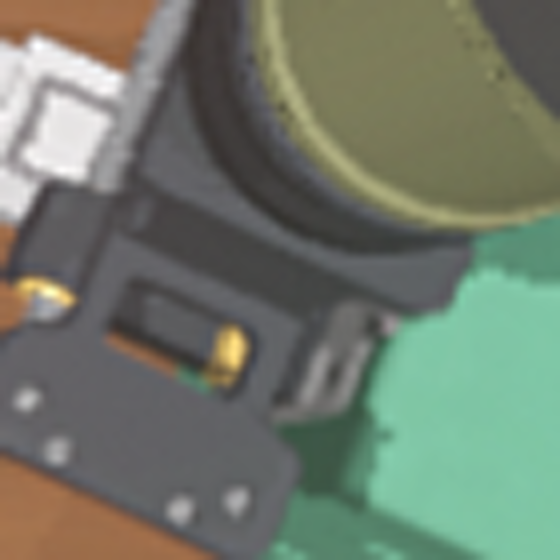

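View pics/c22.png

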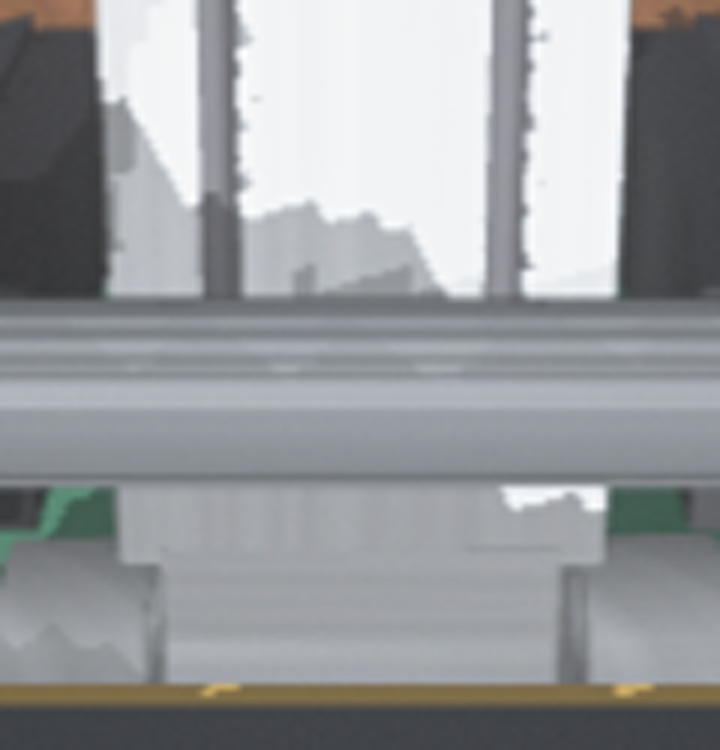

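View pics/c23.png

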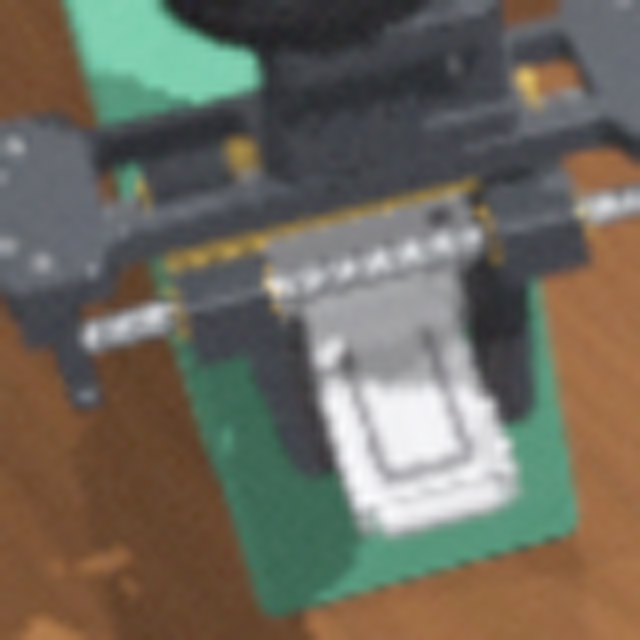

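Run:
```python
from hinge import *
d=np.load("pics/w16.npz");c=load("w16");Rm=R.from_quat(d["q"]).as_matrix()
TC=np.linalg.inv(np.block([[Rm,d["tool"][:,None]],[np.zeros((1,3)),1]]))@c[0]
o=TC[:3,3]
def px(Pt): return (proj(c,d["tool"]+Rm@np.array(Pt))[0]-[190,220]+.5)*6
for name,(dx,dz) in {"coax":(0,0),"hinge 2mm inward":(-.002,0),"hinge 2mm lower":(0,.002)}.items():
    bx,bz=-.0505+dx,-.0326+dz
    dv=np.array([o[0]-bx,-(o[2]-bz)]);D=np.hypot(*dv);th=np.arctan2(dv[1],dv[0]);al=np.arccos(.008/D);t=th-al
    for y in (-.027,.027): print(name,px([bx+.008*np.cos(t),y-.0006,bz-.008*np.sin(t)]).round(1))
# latch knuckle edges and gap faces nearest at top of cylinder
for y in (-.020,-.018,.018,.020): print(y,[px([-.0505+.008*np.cos(a),y-.0006,-.0326-.008*np.sin(a)]).round(0).tolist() for a in (.3,.8,1.3)])
crop("w16",170,290,330,345,5,"c24")
```

```text
coax [ 86.7 540.4]
coax [641.4 539.6]
hinge 2mm inward [ 87.6 558. ]
hinge 2mm inward [640.4 557.2]
hinge 2mm lower [ 89.7 527.2]
hinge 2mm lower [638.3 526.4]
-0.02 [[149.0, 579.0], [146.0, 622.0], [145.0, 669.0]]
-0.018 [[171.0, 579.0], [168.0, 622.0], [167.0, 669.0]]
0.018 [[557.0, 578.0], [560.0, 622.0], [562.0, 669.0]]
0.02 [[579.0, 578.0], [582.0, 622.0], [584.0, 669.0]]
```

View pics/c24.png

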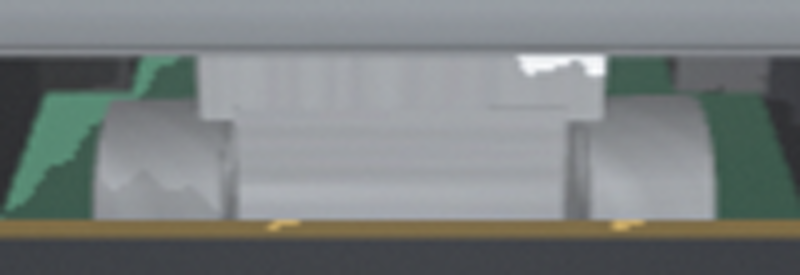

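>>> carry_out:
  commands:
    - [-0.0002, 0.0003, 0, 0, 0, 0]
    - [-0.0003, 0.0006, 0, 0, 0, 0]
    - [-0.0003, 0.0006, 0, 0, 0, 0]
    - [-0.0003, 0.0006, 0, 0, 0, 0]
    - [-0.0003, 0.0006, 0, 0, 0, 0]
    - [-0.0003, 0.0006, 0, 0, 0, 0]
    - [-0.0003, 0.0006, 0, 0, 0, 0]
    - [-0.0003, 0.0006, 0, 0, 0, 0]

```text
clock: 22.85
tool_pos: [0.5194, -0.095, 0.0974]
eef_rot: [0.811, 0.585, -0.0, 0.0]
contact_force: [0.5, 0.1, -0.6]
opening: 0.491
```

Run:
```python
from hinge import *
where()
w=snap("wrist","w17");s=snap("scene","s17");spots(s,["pin","pin_nose","nozzle","brass_knob","fuse_holder","cradle"])
crop("w17",170,290,330,345,5,"c25");print(r.get_state()["opening"]*88)
```

```text
22.95 bore x y z mm, dyaw, F
[[ 0.529 -0.217  0.019 -0.001  0.48   0.051 -0.585]
 [ 0.505 -0.219  0.002 -0.001 -0.157 -0.466 -2.034]
 [ 0.531 -0.204 -0.005 -0.001 -0.428  0.344 -0.806]]
spot_point pin [(0.55, [0.6363, -0.1933, -0.0012])]
spot_point pin_nose [(0.54, [0.5987, -0.1757, 0.0029])]
spot_point nozzle [(0.72, [0.3939, -0.0255, -0.0016])]
spot_point brass_knob [(0.61, [0.3635, 0.2062, -0.0001])]
spot_point fuse_holder [(0.89, [0.7072, 0.0384, -0.0003])]
spot_point cradle [(0.58, [0.6685, 0.2618, -0.0008]), (0.48, [0.7121, 0.0353, -0.0001])]
43.81284301154819
```

View pics/c25.png

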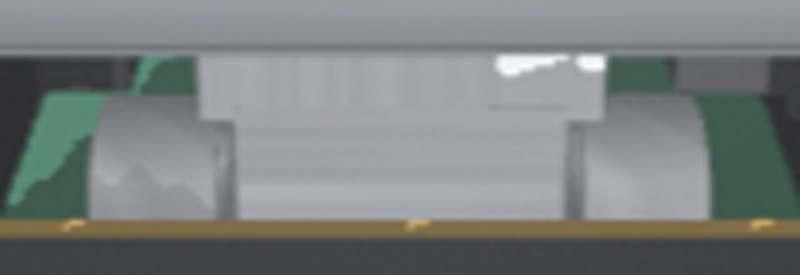

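View pics/s17.png

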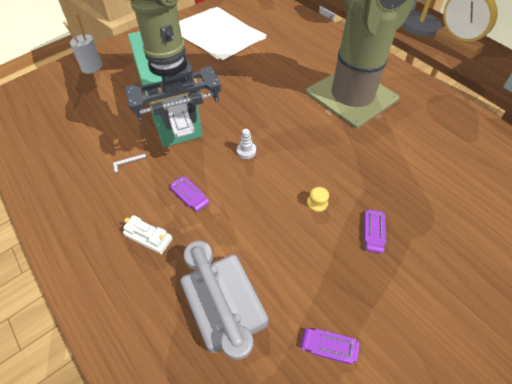

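Run:
```python
from plant import r
print(r.finish_job()); s=r.get_state(); print(s["clock"],s["tool_pos"],s["opening"]*88)
```

```text
the job is handed in; nothing more can be done
None
the job is handed in; nothing more can be done
```

I laid the hinge pin off the far end of the hinge and put the latch knuckle between the crate's two knuckles. I handed the job in at about 23 s with the latch still held in the gripper. The job reported no verdict.

**Pin:** it lies flat and released, nose towards the hinge. By the trained network's reading, the nose is about 102 mm along the hinge from its middle and about 3 mm off the hinge line.

**Latch:**
- **Position:** my last estimate has the bore within 0.6 mm of the hinge middle in each direction, with yaw within 0.001 rad. The last wrist picture shows equal gaps on both sides of the knuckle.
- **Disagreement between checks:** two wrist-camera views differ by about 0.5–1 mm on the hinge's distance out from the wall or its height. This is inside the 3 mm allowed.
- **Contact:** wrist force stayed at noise plus the latch's weight (about 2 N or less) throughout the insertion, so I saw no contact with the crate. Opening read 43–44 mm, so the latch is still gripped.

**Other things on the bench:** three of the four read within about 6 mm of the start. The cradle reads about 6–13 mm off, but its first readings were of its visible surface rather than its origin. I saw no contact with any of them.

**What went wrong:** the first grasp of the pin closed on nothing. The finger tips sit about 28 mm behind the reported TCP. I found this in the pictures and confirmed it by touching the bench with a press of about 35 N, then corrected every later move for it.

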